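Frame the spice tray with the camera joystick

ROBOT

A 6-joint arm with a two-finger parallel gripper is mounted at the origin on the work surface. World frame = base frame: x ahead of the robot, y to its left, z up, the work surface at z = 0. Lengths are in m, angles in rad, forces in N, time in s.
With the tool pointing down it reaches from about 0.275 to 1 m from the base axis. Payload 8.4 kg.
Tool frame: the origin (TCP) lies at the centre of the arm's flange, where the gripper is bolted on; the fingertips stand 173 mm ahead of it and the grasp point (between the pads) lies 155 mm ahead of it; x points along the fingers, z is the direction in which the jaws open and shut, and the axes are right-handed (so a half turn about x gives the same grasp; the last joint's range is limited). The gripper opens to 85 mm and grips with 20 to 120 N. Pads are 22 mm wide; open, the fingers measure 114 mm over their backs; the gripper's body (76 mm by 85 mm) begins 54 mm behind the grasp point. The pads swing forward as they close: fully open they stand 13 mm farther back than shut.
Start: joints at [-1.128, 0.353, 1.633, -0, 1.155, -0.002], TCP at [0.269, -0.564, 0.405] pointing down, gripper open.
Joint ranges: [-2.63, 2.63], [-0.92, 2.1], [0.06, 2.66], [-1.3, 4.44], [0, 2.69], [-3.02, 3.02]. Speed limits (rad/s): [2.22, 2.22, 2.79, 3.14, 3.14, 3.14].

INTERFACE

Orientations are given as a rotation vector (axis times angle).
In Python, from workcell import robot gives the robot as it stands.
- The arm moves only by the shell command python3 -m pendant 'ROWS' [FORCE]. ROWS is JSON, a list of rows, each an object with "travel": the shift along the tool's x, y, z in mm, a list of three; "twist": the turn, a rotation vector about the tool's x, y, z in degrees, a list of three; "jaw": the closure in counts, from 0 (fully open) to 255 (shut). A call has 1 to 12 rows; each row shifts and turns the pose as measured when the row begins, along the tool's axes as they then stand; what a row does not reach is not made up. A row lasts 1/8 s, in which the tool goes at most 62.5 mm and 10.7 degrees, less where a joint would pass 70% of its speed; a pose out of reach is approached as far as the arm can. A call is refused whole if a number of a shift passes 62.5 or a number of a turn 10.7, either way. A call with a gripper value outside its range is refused whole. The fingers move at their own pace and stop on an object; FORCE is the grip in N (left out, the last holds). Time passes only in rows, so rows that do not move let the fingers close. It gives the time, the measured TCP pose, the force and the opening at its end, in the units of the state.
- robot.state(): the state, without advancing time (a new reading comes with each control period).
- robot.capture(name): name is "scene" or "side" or "wrist"; returns a dict with "pixels" (384x512x3 uint8, blue, green, red), "range_z" (384x512 float32, m along the optical axis (not along the pixel's ray), 0 where there is no reading), "fov_y" (degrees; the focal length in pixels is half the picture's height over the tangent of half this angle, whatever the lens; pixels are square), "cx", "cy" (the principal point, pixels), "dist_coeffs" ([k1, k2, p1, p2, k3] as OpenCV has them; the pictures are not rectified), "camera_from_world" (4x4, takes a point from world to camera coordinates). Camera axes: x right, y down, z forward; pixel columns grow to the right and rows downward; lengths in m; the calibration is good to about 2 mm. A picture is of the moment at which its call begins.
- robot.finish_job(): hands the job in, once; it reports no verdict.
The state is a dict: "time": time; "joint_pos": joint angles; "joint_velocities": joint speeds; "joint_efforts": joint torques, N m; "tool_pos": TCP position; "eef_rot": TCP orientation; "wrist_force": force on the tool from outside, world axes, zero at the start; "wrist_torque": the same for the moment, N m; "width": finger opening in m.
Only numpy, scipy, OpenCV 4.12 (cv2) and the standard library are available. Lean on these libraries where they do the work, as an engineer would, in place of code of your own. Each camera call takes 0.05 s, during which the arm holds its last target.

TASK

We are filming the spices: pull the tray of the wooden organizer all the way out by its handle, with the tubes staying in it. Then hold the joystick of the camera console over to the side, so that the motor head turns the camera until its lens looks straight at the middle of the tray, and let the stick spring back and stay centred. Do not touch the camera or its stand, and leave the other things on the counter where they are.

Things in the scene. Friction and masses are not known exactly. Their poses are not given: they have to be found in the camera images.
- organizer: wooden drawer organizer, a low case 240 deep x 220 wide x 80 high with a cork inlay on top, fixed on the counter; origin: centre of its underside; its own x points to its back, its front (tray side) faces its -x, z up
- tray (a joint): how far the tray is pulled out of the organizer, m: 0 shut, 0.165 at its stop (all the way out); it slides along the organizer's own -x, about 1 N of friction, and stays where it is left
- tray_handle (a point): middle of the tray's dark steel bar handle: a round bar 11 mm thick and 110 mm long along the organizer's y, 35 mm in front of the tray's front face (clear gap behind the bar 29 mm), 44 mm above the counter, 36 mm below the organizer's top
- tray_mid (a point): middle of the tray's box (205 long x 194 wide x 40 high, 6 mm walls) amid the tubes, 32 mm above the counter; it moves with the tray and lies 151.5 mm behind the handle bar's middle along the organizer's x; its axes are parallel to the organizer's
- lens (a point): front of the camera's lens, about 147 mm above the counter; its x points out along the line of sight (sloping 0.33 rad down), its y to the camera's own left. The camera is a white box 98 x 58 x 56 with a black lens 53 mm across and a red ring, in a black U-shaped yoke on a motor head, on a round steel foot 110 mm across, about 215 mm high in all. The lens front circles 81 mm from the head's upright axis
- camera_stand: the fixed stand of the camera; origin: centre of the underside of its round foot, on the upright axis about which the head turns the camera. The head can turn 2.2 rad to either side from the start; at the start the camera looks roughly towards the robot
- cam_pan (a joint): turn of the camera on the motor head, rad, 0 at the start, grows as the camera turns to its own left (anticlockwise seen from above)
- console: black camera console with grey panel, 170 deep x 210 wide, panel 45 mm above the counter, a raised strip 57 mm high along its back, display, buttons and two small knobs; fixed; origin: centre of its underside; front faces its -x (the operator), its y points to the operator's left. The joystick's pivot lies at (5, -50, 45) mm in this frame
- knob (a point): middle of the joystick's black knob, 70 mm from the pivot along the stick, 115 mm above the counter when upright. The knob is round, 25 to 29 mm across, from 36 to 87 mm above the pivot; below it a rubber bellows up to 58 mm across
- stick_lr (a joint): sideways tilt of the joystick, rad, spring-centred at 0, stops at +-0.45; positive: leaning to the console's own +y (operator's left). About 0.5 N m per rad, so about 3 N on the knob at full tilt. Beyond a dead band of about 0.12 rad the head turns the camera, faster with more tilt, about 0.35 rad/s at full tilt; stick to the left (+) turns the camera to its own left (joint cam_pan grows), to the right (-) to its own right; it stops when the stick is centred
- stick_fa (a joint): fore-and-aft tilt of the joystick, rad, same spring and stops; positive: leaning to the console's own +x (away from the operator). It has no function with this head, which only turns; the camera's downward slope already suits the tray
- tube0: one of five empty glass tubes with coloured silicone stoppers lying in the tray's five lanes, 22 mm across, 132 long with the stopper, 45 g; origin in mid-length on its underside; stopper towards the tray's front; orange stopper
- tube1: the same, green stopper
- tube2: the same, red stopper
- tube3: the same, yellow stopper
- tube4: the same, blue stopper
- measuring_cup: steel measuring cup, loose, 70 mm across, 45 high, with a flat handle 95 mm long along its x; origin: centre of its underside
- spoon_rest: matte black ceramic spoon rest, loose, round dish 112 mm across and 16 high with a tail to 165 mm along its -x; origin: centre of the dish's underside
- pepper_mill: dark wooden pepper mill, loose, 60 mm across, 182 high; origin: centre of its underside
- crock: white ceramic crock with wooden utensils, fixed, 110 mm across, 230 high; origin: centre of its underside. It and the camera may have changed places

How it is judged:
By the outcome, as a careful person would: the job done as asked, in the order asked, and still so for the second after the job is handed in, with the robot touching nothing.
It also fails if it takes over 48 s, if anything falls off the work surface, if the arm or the gripper's body presses on something with over 40 N, if the wrist force passes 120 N, or if a joint passes its speed limit or range.

## Working session

There is one attempt and no reset: what is moved stays moved. The work goes in short steps, Python scripts to look and compute and a shell command to move; the robot and the scene stay as the last step left them, time stands still between calls to the robot, and variables do not carry over. Pictures are saved under pics/ and viewed, and the job is handed in when it is done.

```bash
ls; mkdir -p pics; cat > h.py <<'E'
import numpy as np, cv2
from workcell import robot
def cap(n,save=None):
    c=robot.capture(n); 
    if save: cv2.imwrite('pics/'+save,c['pixels'])
    np.savez('pics/%s.npz'%n,**{k:np.array(v) for k,v in c.items()})
    return c
def load(n): return dict(np.load('pics/%s.npz'%n))
def K(c):
    f=192/np.tan(np.radians(float(c['fov_y']))/2)
    return np.array([[f,0,float(c['cx'])],[0,f,float(c['cy'])],[0,0,1]])
def ray(c,uv):
    uv=np.array(uv,float).reshape(-1,1,2)
    p=cv2.undistortPoints(uv,K(c),np.array(c['dist_coeffs'],float)).reshape(-1,2)
    T=np.array(c['camera_from_world']);R=T[:3,:3];t=T[:3,3]
    d=np.c_[p,np.ones(len(p))]
    return -R.T@t, d@R, p
def plane(c,uv,z):
    o,d,_=ray(c,uv); s=(z-o[2])/d[:,2]; return o+d*s[:,None]
def depth(c,uv):
    uv=np.array(uv,float).reshape(-1,2)
    o,d,_=ray(c,uv); r=np.array(c['range_z'])[uv[:,1].astype(int),uv[:,0].astype(int)]
    return o+d*r[:,None]
def cloud(c):
    v,u=np.mgrid[0:384,0:512]; uv=np.c_[u.ravel(),v.ravel()]
    P=depth(c,uv).reshape(384,512,3); P[np.array(c['range_z'])==0]=np.nan; return P
def proj(c,P):
    T=np.array(c['camera_from_world']);r,_=cv2.Rodrigues(T[:3,:3])
    return cv2.projectPoints(np.array(P,float).reshape(-1,1,3),r,T[:3,3],K(c),np.array(c['dist_coeffs'],float))[0].reshape(-1,2)
E
python3 - <<'E'
from h import *
for n in ['scene','side','wrist']:
    c=cap(n,n+'0.png'); print(n,c['fov_y'],c['cx'],c['cy'],c['dist_coeffs'],np.round(ray(c,[[256,192]])[0],3),np.round(ray(c,[[256,192]])[1],3))
print(robot.state())
E
```

```text
pics
scene 53.74804260765781 255.023612442141 182.06487872560237 [-0.04893217  0.          0.          0.          0.        ] [ 1.248 -0.801  1.096] [[-0.458  0.557 -0.694]]
side 55.96965138356449 257.7457118813517 186.15632792719651 [-0.06827784  0.          0.          0.          0.        ] [0.08  0.945 0.754] [[ 0.401 -0.746 -0.532]]
wrist 68.56317081437534 259.4474772501951 187.39028140409113 [-0.02883718  0.          0.          0.          0.        ] [ 0.338 -0.531  0.374] [[-0.289 -0.123 -0.95 ]]
{'time': 0.15, 'joint_pos': array([-1.12837367e+00,  3.53510244e-01,  1.63395938e+00, -1.28708674e-05,
        1.15518308e+00, -2.42151999e-03]), 'joint_velocities': array([-0.00110379, -0.00179726, -0.00389153,  0.00087622,  0.00037613,
       -0.00052688]), 'joint_efforts': array([-1.25601769e-04, -6.05637288e+01, -3.42339599e+01, -8.61563399e-05,
        6.13099983e-03,  1.46274306e-05]), 'tool_pos': array([ 0.26885999, -0.56402331,  0.40412248]), 'eef_rot': array([ 0.87616697,  1.38833235, -0.87525142]), 'wrist_force': array([ 0.34978087,  0.11885612, -0.15193707]), 'wrist_torque': array([-0.01095582,  0.01136233, -0.02831041]), 'width': 0.08524999914517563}
```

View pics/scene0.png

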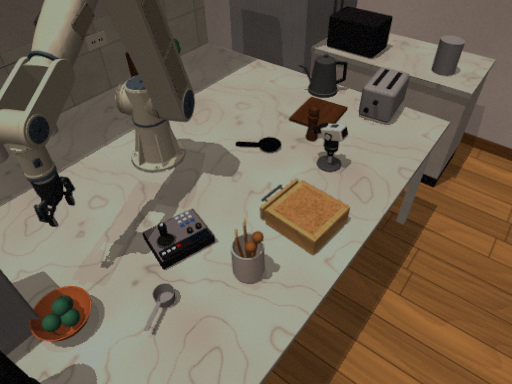

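View pics/side0.png

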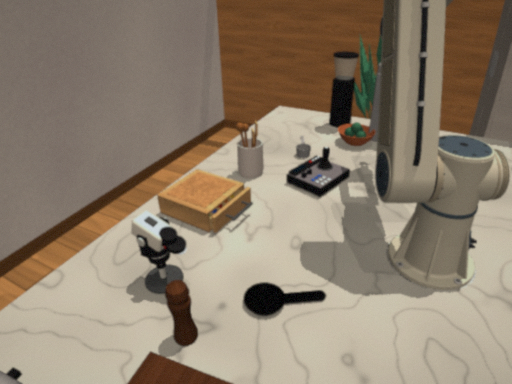

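View pics/wrist0.png

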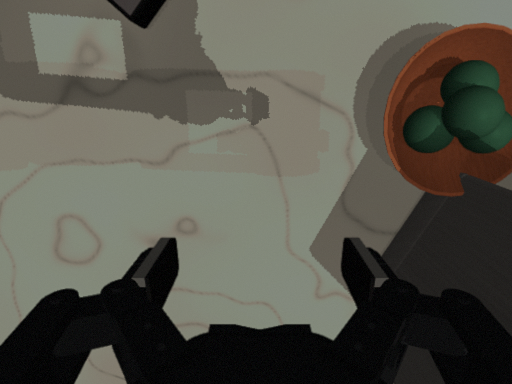

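The scene view shows the organizer near (305,213) with its handle at about (272,190). The camera is at (330,150), the console at (178,238) with its knob at (163,232), the crock at (248,255) and the cup at (163,297). The side view shows all of these too. Next I measure them.

```bash
python3 - <<'E'
from h import *
for n,box in [('scene',(255,175,355,255)),('side',(150,165,260,235))]:
    c=load(n);P=cloud(c);u0,v0,u1,v1=box
    Q=P[v0:v1,u0:u1].reshape(-1,3)
    top=Q[(abs(Q[:,2]-0.08)<0.008)]
    r=cv2.minAreaRect(top[:,:2].astype(np.float32)*1000); print(n,'org top',len(top),r,np.median(top[:,2]))
    np.save('pics/org_%s.npy'%n,top)
for n,box in [('scene',(140,205,220,270)),('side',(280,145,355,195))]:
    c=load(n);P=cloud(c);u0,v0,u1,v1=box
    Q=P[v0:v1,u0:u1].reshape(-1,3)
    top=Q[(Q[:,2]>.038)&(Q[:,2]<.062)]
    r=cv2.minAreaRect(top[:,:2].astype(np.float32)*1000); print(n,'console',len(top),r)
    k=Q[(Q[:,2]>.082)&(Q[:,2]<.14)]; print(' knob',len(k),k.mean(0),k.min(0),k.max(0))
    s=Q[(Q[:,2]>.053)&(Q[:,2]<.06)];print(' strip',len(s),np.median(s,0))
for n,box in [('scene',(310,118,350,175)),('side',(130,205,190,295))]:
    c=load(n);P=cloud(c);u0,v0,u1,v1=box
    Q=P[v0:v1,u0:u1].reshape(-1,3)
    s=Q[(Q[:,2]>.006)&(Q[:,2]<.03)];print(n,'foot',len(s),cv2.minEnclosingCircle(s[:,:2].astype(np.float32)*1000))
    s=Q[(Q[:,2]>.12)];print('cam',len(s),s.mean(0),s.min(0),s.max(0))
for n in ['scene','side']:
    im=load(n)['pixels']
    box={'scene':(250,110,360,260),'side':(120,150,270,300),}[n]
    u0,v0,u1,v1=box; cv2.imwrite('pics/z_%s.png'%n,cv2.resize(im[v0:v1,u0:u1],None,fx=4.0,fy=4.0,interpolation=cv2.INTER_CUBIC)[:600,:800])
    box={'scene':(130,190,240,310),'side':(280,120,380,210),}[n]
    u0,v0,u1,v1=box; cv2.imwrite('pics/y_%s.png'%n,cv2.resize(im[v0:v1,u0:u1],None,fx=5.0,fy=5.0,interpolation=cv2.INTER_CUBIC)[:600,:800])
E
```

```text
scene org top 2740 ((762.4419555664062, -10.050521850585938), (371.029541015625, 249.91207885742188), 85.17044067382812) 0.08026931497082346
side org top 2174 ((764.4747314453125, 65.27408599853516), (225.302734375, 257.10113525390625), 85.63682556152344) 0.07968254810997749
scene console 1910 ((463.58355712890625, -297.7584228515625), (212.52687072753906, 171.0441436767578), 73.47022247314453)
 knob 101 [ 0.45856326 -0.35011358  0.11767721] [ 0.44100734 -0.36218275  0.08498204] [ 0.46896406 -0.33435177  0.13546729]
 strip 462 [ 0.51482356 -0.32328993  0.05715531]
side console 1177 ((517.8246459960938, -351.0013427734375), (285.8528137207031, 315.9774169921875), 72.92247772216797)
 knob 80 [ 0.44831404 -0.34009541  0.11172806] [ 0.43637569 -0.36098369  0.08305717] [ 0.46497148 -0.33124526  0.1332344 ]
 strip 243 [ 0.51348571 -0.30376646  0.05697904]
scene foot 423 ((630.577392578125, 581.6233520507812), 226.99462890625)
cam 607 [0.66754639 0.40217123 0.17774582] [0.49927137 0.36181802 0.12048764] [0.73029531 0.54244275 0.21850355]
side foot 815 ((769.703857421875, 313.1581726074219), 199.12013244628906)
cam 2060 [0.62573608 0.44759759 0.17874836] [0.47550446 0.3653673  0.12011936] [0.72435598 0.56399694 0.21929765]
```

```bash
python3 - <<'E'
import cv2
a=cv2.imread('pics/z_scene.png');print(a.shape,cv2.imread('pics/z_side.png').shape)
E
```

```text
(600, 440, 3) (600, 600, 3)
```

View pics/z_scene.png

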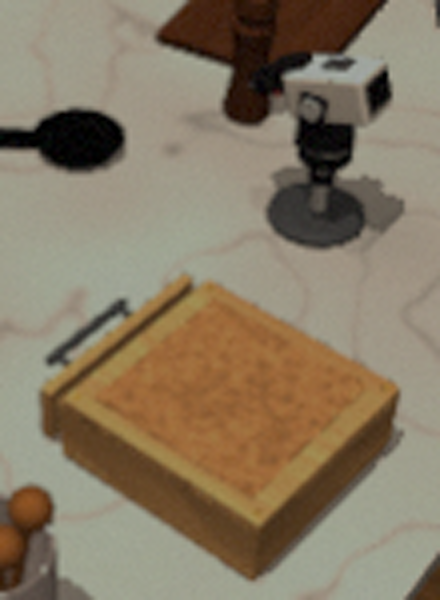

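View pics/z_side.png

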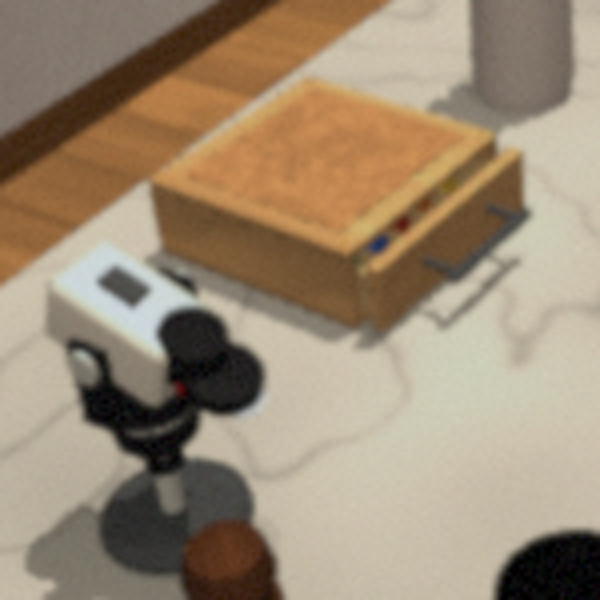

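View pics/y_scene.png

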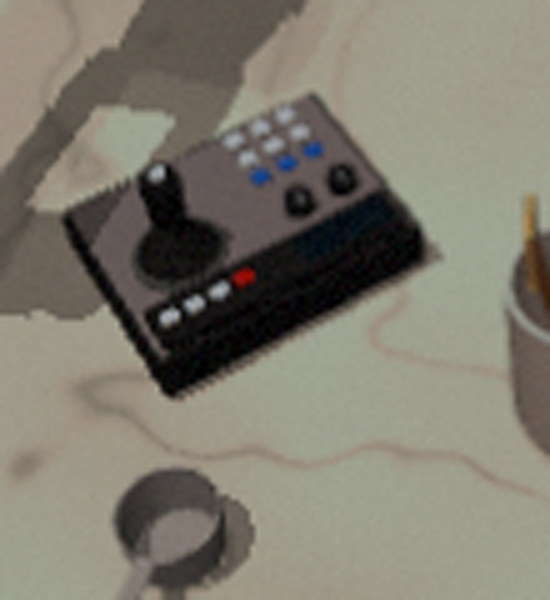

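View pics/y_side.png

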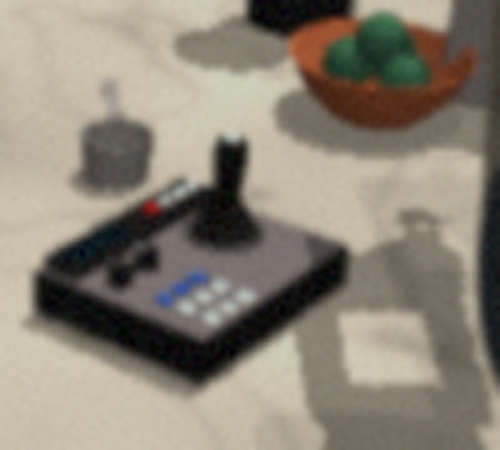

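```bash
python3 - <<'E'
from h import *
A={'scene':np.array([[208,283],[398,395],[258,518],[65,400]])/4+[250,110],'side':np.array([[345,250],[152,185],[312,80],[494,132]])/4+[120,150]}
H={'scene':np.array([[125,303],[47,360]])/4+[250,110],'side':np.array([[448,272],[525,213]])/4+[120,150]}
T={'scene':np.array([[188,277],[42,388]])/4+[250,110],'side':np.array([[375,268],[520,152]])/4+[120,150]}
for n in A:
    c=load(n);p=plane(c,A[n],.08)[:,:2]*1000; print(n,np.round(p,1),'mean',p.mean(0))
    x=(p[1]+p[2]-p[0]-p[3]);y=p[0]+p[1]-p[2]-p[3]
    print('yaw x',np.degrees(np.arctan2(x[1],x[0])),'yaw y-90',np.degrees(np.arctan2(y[1],y[0]))-90,'size',np.linalg.norm(x)/2,np.linalg.norm(y)/2)
    print(' handle',np.round(plane(c,H[n],.048)*1000,1).tolist())
    print(' tray front top',np.round(plane(c,T[n],.07)*1000,1).tolist())
    s=np.load('pics/org_%s.npy'%n); s=s[(np.abs(s[:,:2]*1000-p.mean(0)).max(1)<150)]
    d=(s[:,:2]*1000-p.mean(0))@(x/np.linalg.norm(x)); s=s[d>-115]
    print(' rect',cv2.minAreaRect(s[:,:2].astype(np.float32)*1000))
# camera foot/cam by region
for n in A:
    c=load(n);P=cloud(c).reshape(-1,3)
    m=(np.hypot(P[:,0]-.71,P[:,1]-.36)<.1)
    Q=P[m]
    s=Q[(Q[:,2]>.006)&(Q[:,2]<.02)];print(n,'foot',len(s),cv2.minEnclosingCircle(s[:,:2].astype(np.float32)*1000))
    s=Q[(Q[:,2]>.185)];print('camtop',len(s),s.mean(0),cv2.minAreaRect(s[:,:2].astype(np.float32)*1000))
E
```

```text
scene [[682.9 175.7]
 [906.3 152.6]
 [880.5 -48. ]
 [666.4 -37.7]] mean [784.02914345  60.66923023]
yaw x -4.371085009579385 yaw y-90 -5.840375505252325 size 219.3781925647608 208.1145071828047
 handle [[614.8, 130.6, 48.0], [601.7, 18.4, 48.0]]
 tray front top [[656.4, 180.7, 70.0], [634.2, -30.9, 70.0]]
 rect ((781.1927490234375, 62.06719207763672), (224.2744903564453, 224.64439392089844), 85.20738220214844)
side [[676.7 178.4]
 [885.6 170.7]
 [869.3 -47.7]
 [658.6 -36.7]] mean [772.58538871  66.18251537]
yaw x -2.557962427884291 yaw y-90 -4.5389891202786 size 210.0145186425356 217.43085314647905
 handle [[610.1, 131.1, 48.0], [593.7, 26.6, 48.0]]
 tray front top [[649.5, 177.4, 70.0], [628.5, -30.3, 70.0]]
 rect ((778.80810546875, 64.22611999511719), (224.31944274902344, 229.79600524902344), 84.97252655029297)
scene foot 236 ((713.2222290039062, 376.50030517578125), 94.92098236083984)
camtop 273 [0.68556617 0.40362249 0.2006153 ] ((673.5454711914062, 404.55621337890625), (114.6960220336914, 72.38160705566406), 9.310346603393555)
side foot 500 ((671.7869262695312, 413.7611389160156), 54.720184326171875)
camtop 662 [0.67350091 0.42079092 0.20309854] ((674.6677856445312, 416.61407470703125), (95.20034790039062, 78.96658325195312), 57.32284164428711)
```

```bash
cat >> h.py <<'E'
from scipy.spatial.transform import Rotation as R_
def togo(target,zdir,xdir=(0,0,-1)):
    s=robot.state(); R=R_.from_rotvec(s['eef_rot']); 
    x=np.array(xdir,float);z=np.array(zdir,float);z-=x*(x@z);z/=np.linalg.norm(z)
    G=R_.from_matrix(np.c_[x,np.cross(z,x),z])
    rel=(R.inv()*G).as_rotvec(degrees=True)
    d=R.inv().apply(np.array(target)-s['tool_pos'])*1000
    print('t',s['time'],'pos',np.round(s['tool_pos'],4),'togo mm',np.round(d,1),'twist',np.round(rel,1),'F',np.round(s['wrist_force'],1),'w',round(s['width']*1000,1),'j',np.round(s['joint_pos'],2))
    return d,rel,R.as_matrix()
E
python3 - <<'E'
from h import *
S={};
for n in ['scene','side']:
    P=cloud(load(n)).reshape(-1,3)
    for nm,x,y,r in [('crock',.7,-.18,.15),('cup',.55,-.5,.1)]:
        pass
    m=(P[:,2]>.1)&(P[:,0]>.5)&(P[:,0]<1)&(P[:,1]>-.5)&(P[:,1]<.3)
    Q=P[m]; print(n,'crock',len(Q),np.nanpercentile(Q,[2,50,98],axis=0).round(3))
    Q=P[np.hypot(P[:,0]-.672,P[:,1]-.414)<.062]; s=Q[(Q[:,2]>.004)&(Q[:,2]<.02)];print(n,'foot',len(s),cv2.minEnclosingCircle(s[:,:2].astype(np.float32)*1000),np.median(s[:,2]))
x=np.array([np.cos(np.radians(-5)),np.sin(np.radians(-5)),0])
for sg in (1,-1):
    d,r,R=togo([.605,.078,.3],sg*x)
print(R.round(3))
E
```

```text
scene crock 879 [[ 0.699 -0.294  0.102]
 [ 0.773 -0.262  0.14 ]
 [ 0.799 -0.198  0.221]]
scene foot 283 ((674.0375366210938, 413.1865234375), 60.40358352661133) 0.012861267527836784
side crock 644 [[ 0.692 -0.291  0.102]
 [ 0.737 -0.231  0.136]
 [ 0.792 -0.189  0.219]]
side foot 654 ((670.5656127929688, 417.4585876464844), 55.92444610595703) 0.013160708589672832
t 0.15 pos [ 0.2689 -0.564   0.4041] togo mm [ 104.6  579.7 -434.8] twist [-59.5  -0.1  -0. ] F [ 0.3  0.1 -0.2] w 85.2 j [-1.13  0.35  1.63 -0.    1.16 -0.  ]
t 0.15 pos [ 0.2689 -0.564   0.4041] togo mm [ 104.6  579.7 -434.8] twist [ 1.205e+02 -0.000e+00  1.000e-01] F [ 0.3  0.1 -0.2] w 85.2 j [-1.13  0.35  1.63 -0.    1.16 -0.  ]
[[-0.     0.903  0.43 ]
 [ 0.001  0.43  -0.903]
 [-1.    -0.    -0.001]]
```

```bash
python3 -m pendant '[{"travel":[0,48,-36],"twist":[0,0,0],"jaw":0},{"travel":[0,48,-36],"twist":[0,0,0],"jaw":0},{"travel":[0,48,-36],"twist":[0,0,0],"jaw":0},{"travel":[0,48,-36],"twist":[0,0,0],"jaw":0},{"travel":[0,48,-36],"twist":[0,0,0],"jaw":0},{"travel":[0,48,-36],"twist":[0,0,0],"jaw":0},{"travel":[0,48,-36],"twist":[0,0,0],"jaw":0},{"travel":[0,48,-36],"twist":[0,0,0],"jaw":0},{"travel":[0,48,-36],"twist":[0,0,0],"jaw":0},{"travel":[0,48,-36],"twist":[0,0,0],"jaw":0}]'; python3 -m pendant '[{"travel":[0,0,0],"twist":[-10,0,0],"jaw":130},{"travel":[0,0,0],"twist":[-10,0,0],"jaw":130},{"travel":[0,0,0],"twist":[-10,0,0],"jaw":130},{"travel":[0,0,0],"twist":[-10,0,0],"jaw":130},{"travel":[0,0,0],"twist":[-10,0,0],"jaw":130},{"travel":[0,0,0],"twist":[-9.5,0,0],"jaw":130}]' 20; python3 -c "
from h import *
x=np.array([np.cos(np.radians(-5)),np.sin(np.radians(-5)),0])
togo([.605,.078,.3],x)"
```

```text
time: 1.4
tool_pos: [0.554, -0.02, 0.4033]
eef_rot: [0.881, 1.384, -0.881]
wrist_force: [0.7, -1.0, 1.3]
width: 0.0855
time: 2.15
tool_pos: [0.5553, -0.0145, 0.4015]
eef_rot: [0.044, 1.572, -0.043]
wrist_force: [0.4, -0.3, -1.0]
width: 0.0419
t 2.15 pos [ 0.5553 -0.0145  0.4015] togo mm [101.5  95.   44.6] twist [ 1.8 -0.1 -0. ] F [ 0.4 -0.3 -1. ] w 41.9 j [-0.03  0.25  1.79  0.    1.11  0.03]
```

```bash
python3 - <<'E'
from h import *
c=cap('wrist','wrist1.png')
E
```

```text
(no output)
```

View pics/wrist1.png

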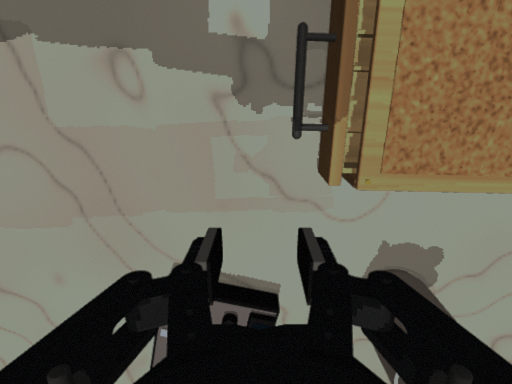

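The wrist view shows the handle bar from (303,28) to (297,134), with the tray front and the case edge to its right. I'll locate them at their heights.

```bash
python3 - <<'E'
from h import *
c=load('wrist')
p=plane(c,[[303,26],[297,136]],.045); print(p.round(4),p.mean(0),np.degrees(np.arctan2(p[0,1]-p[1,1],p[0,0]-p[1,0]))-90,np.linalg.norm(p[0]-p[1]))
m=((c['pixels'].max(2)<70)).astype(np.uint8); m[:,:288]=0;m[:,312:]=0;m[150:]=0;m[:15]=0
v,u=np.nonzero(m); q=plane(c,np.c_[u,v],.045); 
print(q[:,:2].min(0),q[:,:2].max(0)); vx,vy,x0,y0=cv2.fitLine(q[:,:2].astype(np.float32),cv2.DIST_HUBER,0,.01,.01).ravel(); print('line',x0,y0,np.degrees(np.arctan2(vy,vx)))
print('case front edge z.08',plane(c,[[405,0],[383,100],[358,188]],.08).round(4).tolist())
print('case side edge',plane(c,[[362,190],[511,191]],.08).round(4).tolist())
print('tray front face top',plane(c,[[332,10],[320,180]],.072).round(4).tolist())
s=plane(c,[[334,184]],.072);print(s)
E
```

```text
[[0.6089 0.1331 0.045 ]
 [0.6004 0.0196 0.045 ]] [0.60462866 0.07637664 0.045     ] -4.255989079318269 0.11378841948136292
[0.59468698 0.01728691] [0.61711202 0.1369223 ]
line 0.60361725 0.070048355 86.08026
case front edge z.08 [[0.6973, 0.1427, 0.08], [0.6824, 0.0552, 0.08], [0.6615, -0.0355, 0.08]]
case side edge [[0.666, -0.0381, 0.08], [0.8338, -0.0486, 0.08]]
tray front face top [[0.6324, 0.1395, 0.072], [0.6217, -0.0266, 0.072]]
[[ 0.63727478 -0.0320419   0.072     ]]
```

```bash
python3 -m pendant '[{"travel":[0,46,24],"twist":[0.5,0,0],"jaw":170},{"travel":[50,44,21],"twist":[0.5,0,0],"jaw":170},{"travel":[50,0,0],"twist":[0,0,0],"jaw":170},{"travel":[0,0,0],"twist":[0,0,0],"jaw":170}]' ; python3 -c "
from h import *
x=np.array([np.cos(np.radians(-4.7)),np.sin(np.radians(-4.7)),0])
togo([.6046,.0765,.201],x)"
```

```text
time: 2.7
tool_pos: [0.6046, 0.0714, 0.3047]
eef_rot: [0.061, 1.569, -0.06]
wrist_force: [0.2, -0.7, 0.6]
width: 0.0283
t 2.7 pos [0.6046 0.0714 0.3047] togo mm [103.7   5.   -0.5] twist [ 0.3  0.  -0. ] F [ 0.2 -0.7  0.6] w 28.3 j [0.11 0.44 1.75 0.   0.95 0.19]
```

```bash
python3 -m pendant '[{"travel":[40,5,-0.5],"twist":[0.3,0,0],"jaw":170},{"travel":[20,0,0],"twist":[0,0,0],"jaw":170},{"travel":[0,0,0],"twist":[0,0,0],"jaw":170}]' ; python3 - <<'E'
from h import *
c=cap('wrist','wrist2.png')
x=np.array([np.cos(np.radians(-4.7)),np.sin(np.radians(-4.7)),0])
togo([.6046,.0765,.201],x)
E
```

```text
time: 3.08
tool_pos: [0.6069, 0.0759, 0.2486]
eef_rot: [0.07, 1.563, -0.067]
wrist_force: [0.9, -0.3, 0.7]
width: 0.0287
t 3.125 pos [0.6072 0.076  0.2494] togo mm [48.4  0.2 -3. ] twist [-0.3  0.4 -0.1] F [0.2 0.2 0.7] w 28.4 j [0.12 0.51 1.78 0.   0.84 0.21]
```

View pics/wrist2.png

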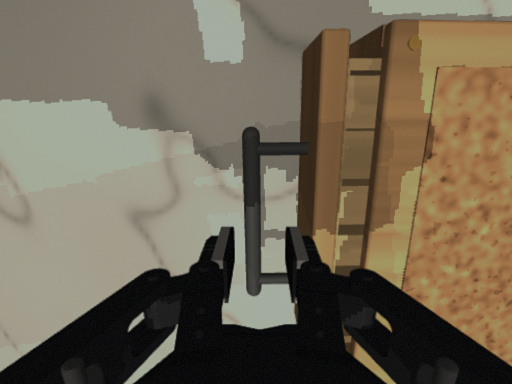

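The wrist view shows the bar from (251,130) to (254,292), between finger tips at about 232 and 290.

```bash
python3 - <<'E'
from h import *
c=load('wrist')
p=plane(c,[[251,128],[254,294]],.046); print(p.round(4),p.mean(0),np.degrees(np.arctan2(p[0,1]-p[1,1],p[0,0]-p[1,0]))-90,np.linalg.norm(p[0]-p[1]))
print(plane(c,[[318,40],[300,235]],.072))
E
```

```text
[[0.609  0.1362 0.046 ]
 [0.5997 0.0176 0.046 ]] [0.60433479 0.07689416 0.046     ] -4.477366767848167 0.11898297456720974
[[0.64532816 0.17671919 0.072     ]
 [0.63210893 0.07572245 0.072     ]]
```

```bash
python3 -m pendant '[{"travel":[24,0,-3],"twist":[0,-0.4,0],"jaw":170},{"travel":[20,0,0],"twist":[0,0,0],"jaw":170},{"travel":[4,0,0],"twist":[0,0,0],"jaw":170}]' 40; python3 - <<'E'
from h import *
x=np.array([np.cos(np.radians(-4.6)),np.sin(np.radians(-4.6)),0])
togo([.6043,.0765,.201],x)
E
```

```text
time: 3.5
tool_pos: [0.6077, 0.0758, 0.2059]
eef_rot: [0.072, 1.546, -0.067]
wrist_force: [-1.5, -0.8, 12.3]
width: 0.0281
t 3.5 pos [0.6077 0.0758 0.2059] togo mm [ 4.9  0.4 -3.5] twist [-0.5  1.3 -0.2] F [-1.5 -0.8 12.3] w 28.1 j [ 0.12  0.57  1.8  -0.    0.74  0.21]
```

```bash
python3 - <<'E'
from h import *
c=cap('wrist','wrist3.png'); cap('side','side3.png');im=cv2.imread('pics/side3.png')
cv2.imwrite('pics/side3z.png',cv2.resize(im[140:290,120:320],None,fx=4,fy=4,interpolation=cv2.INTER_CUBIC))
print(robot.state()['wrist_force'],robot.state()['wrist_torque'])
E
```

```text
[-0.87231546 -0.41627272  0.78540806] [ 0.02250895  0.01928173 -0.03179699]
```

View pics/wrist3.png

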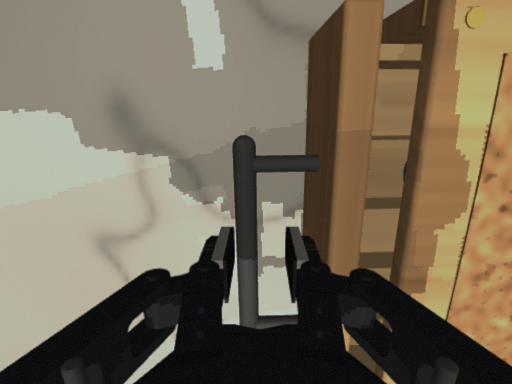

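View pics/side3z.png

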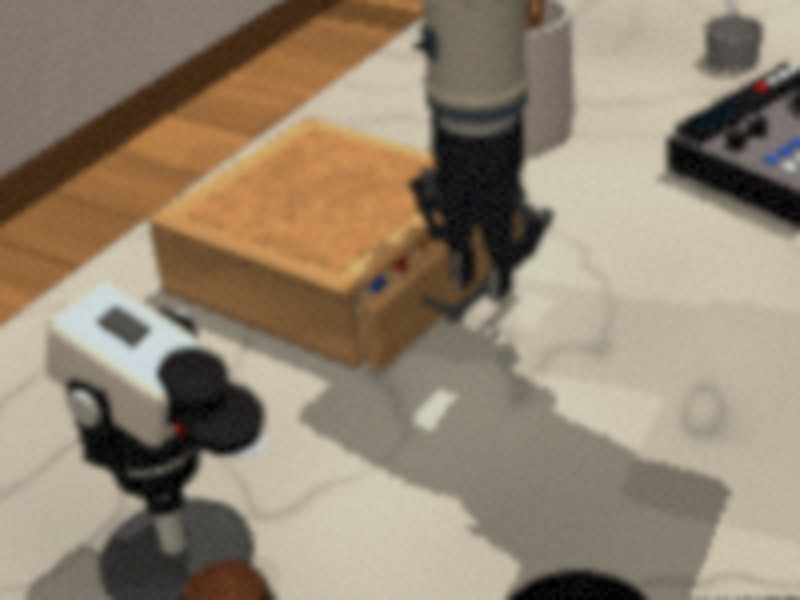

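```bash
python3 -m pendant '[{"travel":[5,0,-3.5],"twist":[-0.5,1.3,-0.2],"jaw":170},{"travel":[0,0,0],"twist":[0,0,0],"jaw":170}]' ; python3 - <<'E'
from h import *
x=np.array([np.cos(np.radians(-4.6)),np.sin(np.radians(-4.6)),0])
togo([.6043,.0765,.201],x)
E
```

```text
time: 3.85
tool_pos: [0.6078, 0.0761, 0.2057]
eef_rot: [0.063, 1.561, -0.061]
wrist_force: [-1.3, -0.6, -0.9]
width: 0.0284
t 3.85 pos [0.6078 0.0761 0.2057] togo mm [ 4.7  0.1 -3.6] twist [ 0.   0.5 -0.1] F [-1.3 -0.6 -0.9] w 28.4 j [ 0.12  0.58  1.8  -0.    0.76  0.2 ]
```

```bash
python3 -m pendant '[{"travel":[7,0,-5],"twist":[0,0.7,0],"jaw":170},{"travel":[3,0,-2],"twist":[0,0,0],"jaw":255},{"travel":[0,0,0],"twist":[0,0,0],"jaw":255},{"travel":[0,0,0],"twist":[0,0,0],"jaw":255}]' 40; python3 - <<'E'
from h import *
x=np.array([np.cos(np.radians(-4.6)),np.sin(np.radians(-4.6)),0])
togo([.6043,.0765,.201],x)
E
```

```text
time: 4.35
tool_pos: [0.6062, 0.0766, 0.203]
eef_rot: [0.065, 1.557, -0.059]
wrist_force: [1.0, 0.5, -0.1]
width: 0.0093
t 4.35 pos [0.6062 0.0766 0.203 ] togo mm [ 1.9 -0.3 -1.9] twist [ 0.1  0.7 -0.2] F [ 1.   0.5 -0.1] w 9.3 j [0.12 0.58 1.8  0.   0.75 0.2 ]
```

```bash
python3 -m pendant '[{"travel":[0,0,-8],"twist":[0,0,0],"jaw":255},{"travel":[0,0,-12],"twist":[0,0,0],"jaw":255},{"travel":[0,0,-12],"twist":[0,0,0],"jaw":255},{"travel":[0,0,-12],"twist":[0,0,0],"jaw":255},{"travel":[0,0,-12],"twist":[0,0,0],"jaw":255},{"travel":[0,0,-12],"twist":[0,0,0],"jaw":255},{"travel":[0,0,-10],"twist":[0,0,0],"jaw":255},{"travel":[0,0,-8],"twist":[0,0,0],"jaw":255}]' ; python3 - <<'E'
from h import *
x=np.array([np.cos(np.radians(-4.6)),np.sin(np.radians(-4.6)),0])
togo(np.array([.6043,.0765,.203])-.15*x,x)
cap('scene','scene4.png')
im=cv2.imread('pics/scene4.png')
cv2.imwrite('pics/scene4z.png',cv2.resize(im[110:260,210:360],None,fx=4,fy=4,interpolation=cv2.INTER_CUBIC))
E
```

```text
time: 5.35
tool_pos: [0.5146, 0.0838, 0.2029]
eef_rot: [0.064, 1.556, -0.059]
wrist_force: [1.1, -1.0, 5.0]
width: 0.0094
t 5.35 pos [0.5146 0.0838 0.2029] togo mm [ -0.9   0.  -60. ] twist [ 0.1  0.8 -0.2] F [ 1.1 -1.   5. ] w 9.4 j [0.16 0.48 2.   0.   0.65 0.24]
```

View pics/scene4z.png

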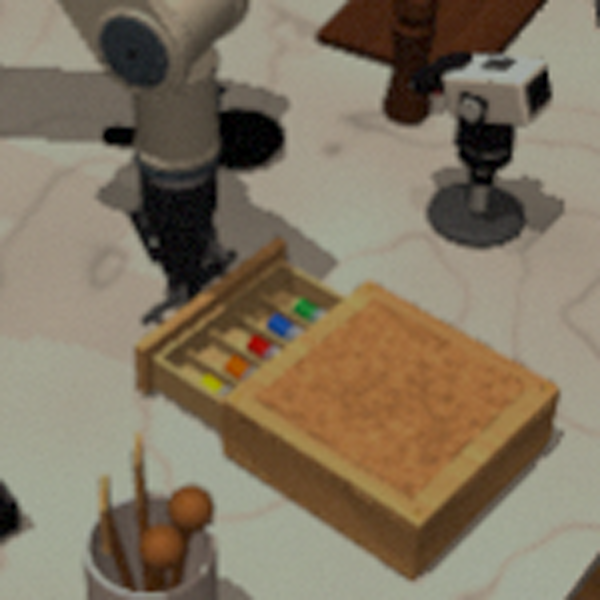

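The tray follows: the scene view shows it about half out, with the five stoppers in their lanes between (210,380) and (305,305) of the crop. I'll continue towards the stop.

```bash
python3 -m pendant '[{"travel":[0,0,-9],"twist":[0,0,0],"jaw":255},{"travel":[0,0,-10],"twist":[0,0,0],"jaw":255},{"travel":[0,0,-9],"twist":[0,0,0],"jaw":255},{"travel":[0,0,-7],"twist":[0,0,0],"jaw":255}]' ;python3 -m pendant '[{"travel":[0,0,-6],"twist":[0,0,0],"jaw":255}]' ;python3 -m pendant '[{"travel":[0,0,-6],"twist":[0,0,0],"jaw":255}]' ; python3 -m pendant '[{"travel":[0,0,-6],"twist":[0,0,0],"jaw":255}]' ;python3 -m pendant '[{"travel":[0,0,-6],"twist":[0,0,0],"jaw":255}]' ;
```

```text
time: 5.9
tool_pos: [0.4758, 0.0868, 0.2029]
eef_rot: [0.064, 1.556, -0.059]
wrist_force: [1.1, -1.1, 4.3]
width: 0.0097
time: 6.02
tool_pos: [0.469, 0.0873, 0.2029]
eef_rot: [0.064, 1.556, -0.059]
wrist_force: [1.4, -0.3, 5.1]
width: 0.0089
time: 6.15
tool_pos: [0.4622, 0.0878, 0.2029]
eef_rot: [0.064, 1.556, -0.059]
wrist_force: [1.4, -0.3, 5.7]
width: 0.0095
time: 6.28
tool_pos: [0.4555, 0.0883, 0.2028]
eef_rot: [0.064, 1.556, -0.059]
wrist_force: [0.8, -1.2, 5.1]
width: 0.0094
time: 6.4
tool_pos: [0.4508, 0.0888, 0.2031]
eef_rot: [0.064, 1.55, -0.058]
wrist_force: [26.1, -14.0, -23.6]
width: 0.0096
```

```bash
python3 -m pendant '[{"travel":[0,0,-2],"twist":[0,0,0],"jaw":255}]' ;python3 -m pendant '[{"travel":[0,0,0],"twist":[0,0,0],"jaw":255}]'
```

```text
time: 6.52
tool_pos: [0.45, 0.0887, 0.203]
eef_rot: [0.063, 1.545, -0.057]
wrist_force: [14.1, -8.7, -15.3]
width: 0.0096
time: 6.65
tool_pos: [0.4499, 0.0886, 0.2028]
eef_rot: [0.063, 1.544, -0.057]
wrist_force: [0.6, -0.9, 3.9]
width: 0.0091
```

At the stop: the force rose and travel ended at x=0.450. Now I release with a small opening and lift straight up.

```bash
python3 -m pendant '[{"travel":[0,0,0],"twist":[0,0,0],"jaw":180},{"travel":[0,0,0],"twist":[0,0,0],"jaw":180},{"travel":[0,0,0],"twist":[0,0,0],"jaw":180}]' 40; python3 - <<'E'
from h import *
x=np.array([np.cos(np.radians(-4.6)),np.sin(np.radians(-4.6)),0])
togo([.4499,.0888,.32],x)
c=cap('wrist','wrist5.png')
E
```

```text
time: 7.02
tool_pos: [0.4474, 0.0886, 0.2019]
eef_rot: [0.063, 1.548, -0.057]
wrist_force: [-0.0, 0.6, 0.1]
width: 0.0248
t 7.025 pos [0.4474 0.0886 0.2019] togo mm [-118.     0.9    5. ] twist [ 0.2  1.2 -0.3] F [-0.   0.6  0.1] w 24.8 j [ 0.19  0.41  2.14 -0.    0.57  0.27]
```

View pics/wrist5.png

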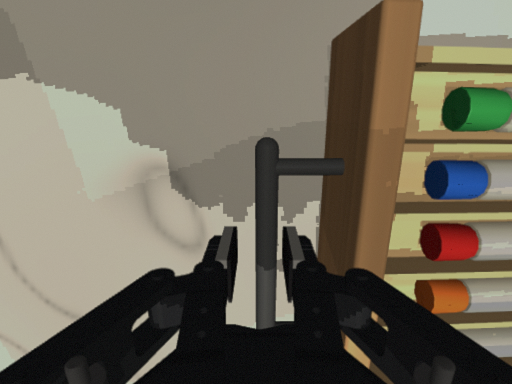

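The bar at column 267 is centred between the opened fingers at 237 and 283. Lifting.

```bash
python3 -m pendant '[{"travel":[-15,0,0],"twist":[0,0,0],"jaw":180}]';python3 -m pendant '[{"travel":[-20,0,0],"twist":[0,0,0],"jaw":180}]';python3 -m pendant '[{"travel":[-40,0,0],"twist":[0,0,0],"jaw":180},{"travel":[-50,0,0],"twist":[0,0,0],"jaw":180},{"travel":[-50,0,0],"twist":[0,0,0],"jaw":180},{"travel":[-30,0,0],"twist":[0,0,0],"jaw":180}]'; python3 - <<'E'
from h import *
x=np.array([np.cos(np.radians(-4.6)),np.sin(np.radians(-4.6)),0])
togo([.4499,.0888,.4],x)
c=cap('wrist','wrist6.png');c=cap('side','side6.png');c=cap('scene','scene6.png')
im=cv2.imread('pics/scene6.png')
cv2.imwrite('pics/scene6z.png',cv2.resize(im[110:260,210:360],None,fx=4,fy=4,interpolation=cv2.INTER_CUBIC))
im=cv2.imread('pics/side6.png')
cv2.imwrite('pics/side6z.png',cv2.resize(im[150:300,110:310],None,fx=4,fy=4,interpolation=cv2.INTER_CUBIC))
E
```

```text
time: 7.2
tool_pos: [0.4465, 0.0885, 0.2167]
eef_rot: [0.063, 1.551, -0.058]
wrist_force: [-0.4, -0.6, -0.5]
width: 0.0251
time: 7.32
tool_pos: [0.4459, 0.0885, 0.2375]
eef_rot: [0.063, 1.552, -0.058]
wrist_force: [-0.7, 0.6, 0.1]
width: 0.0251
time: 7.82
tool_pos: [0.4411, 0.0879, 0.4159]
eef_rot: [0.063, 1.552, -0.058]
wrist_force: [0.7, -0.1, -0.3]
width: 0.0253
t 7.825 pos [0.4411 0.0879 0.4159] togo mm [16.1  1.5  8.4] twist [ 0.2  1.  -0.2] F [ 0.7 -0.1 -0.3] w 25.3 j [ 0.19  0.06  1.98 -0.    1.08  0.27]
```

View pics/wrist6.png

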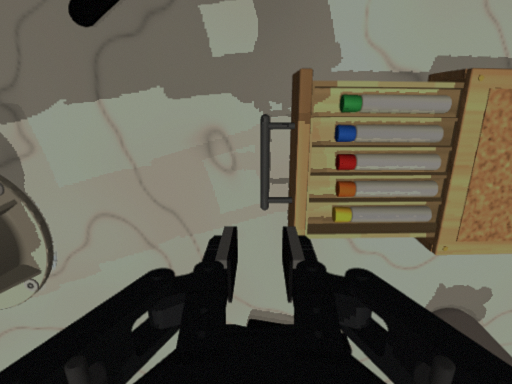

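View pics/scene6z.png

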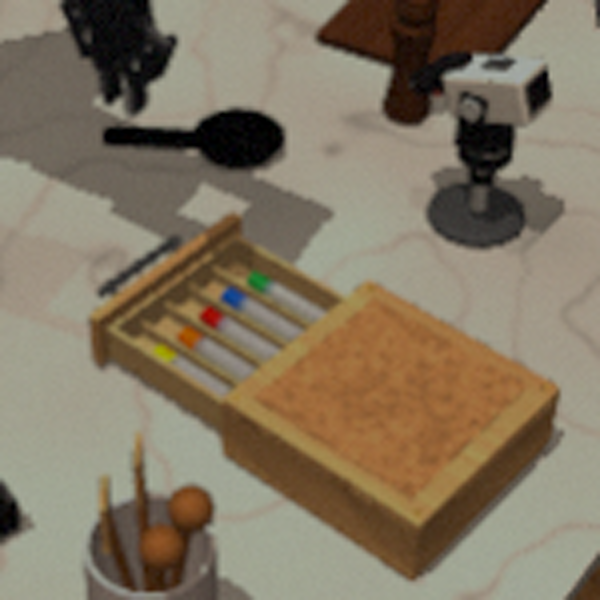

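View pics/side6z.png

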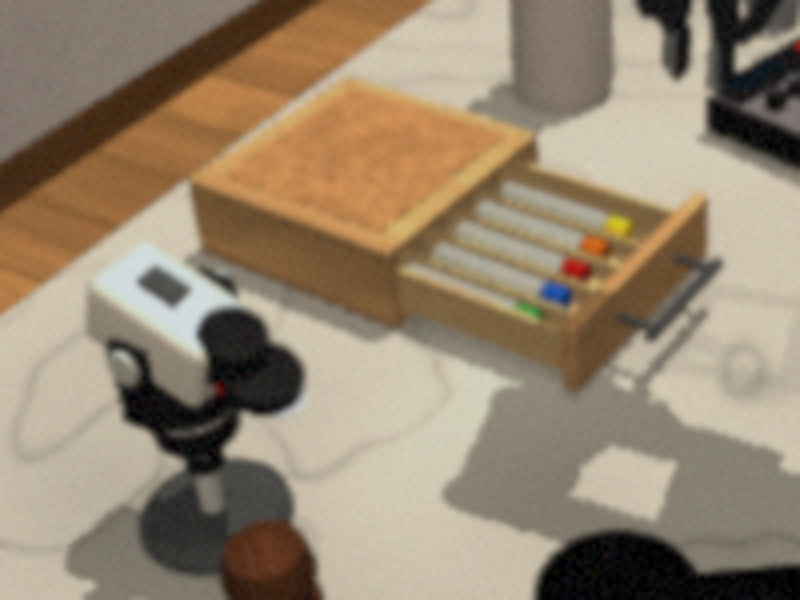

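```bash
cat > campose.py <<'E'
from h import *
def campose(A=(.672,.4155)):
    out={}
    for n in ['side','scene']:
        c=load(n);P=cloud(c);im=np.array(c['pixels']).astype(int)
        near=(np.hypot(P[...,0]-A[0],P[...,1]-A[1])<.11)&(P[...,2]>.1)
        white=near&(im.min(2)>110)
        Q=P[white]
        # top face: plane via RANSAC-free: take pts, fit with known tilt: search normals by cross of local grads
        best=None;rng=np.random.default_rng(0)
        for _ in range(800):
            a,b,d=Q[rng.choice(len(Q),3,False)];nn=np.cross(b-a,d-a);l=np.linalg.norm(nn)
            if l<1e-6: continue
            nn/=l; nn*=np.sign(nn[2])
            if abs(np.arccos(nn[2])-.33)>.15: continue
            k=abs((Q-a)@nn)<.003
            if best is None or k.sum()>best.sum(): best=k
        T=Q[best];m=T.mean(0);u,s,v=np.linalg.svd(T-m);nn=v[2]*np.sign(v[2][2])
        h=np.arctan2(nn[1],nn[0])
        # in-plane rect
        ex=np.array([np.cos(h)*nn[2],np.sin(h)*nn[2],-np.hypot(nn[0],nn[1])]);ey=np.cross(nn,ex)
        r=cv2.minAreaRect(np.c_[(T-m)@ex,(T-m)@ey].astype(np.float32)*1000)
        print(n,'top n',len(T),'tilt',round(np.arccos(nn[2]),3),'normal-heading deg',round(np.degrees(h),1),'rect',np.round(r[0]+r[1]+(r[2],),1), 'centroid',m.round(4))
E
python3 - <<'E'
from h import *
from campose import campose
c=load('wrist')
p=plane(c,[[266,115],[264,209]],.046);print('handle',p.round(4).tolist(),p.mean(0).round(4))
for n,H in {'scene':np.array([[178,240],[102,290]])/4+[210,110],'side':np.array([[650,328],[718,265]])/4+[110,150]}.items():
    p=plane(load(n),H,.048);print(n,p.round(4).tolist(),p.mean(0).round(4))
campose()
E
```

```text
handle [[0.4607, 0.1471, 0.046], [0.4498, 0.0294, 0.046]] [0.4552 0.0882 0.046 ]
scene [[0.4672, 0.1419, 0.048], [0.454, 0.0332, 0.048]] [0.4606 0.0876 0.048 ]
side [[0.4581, 0.1398, 0.048], [0.443, 0.0401, 0.048]] [0.4505 0.09   0.048 ]
side top n 450 tilt 0.321 normal-heading deg 173.1 rect [ 11.2   3.8 112.6  56.3   6.9] centroid [0.6691 0.4208 0.2042]
scene top n 90 tilt 0.318 normal-heading deg -171.5 rect [ 6.8 -5.8 50.8 93.1 86.4] centroid [0.6768 0.4105 0.2056]
```

The tray is out: the handle is at about (0.455, 0.088), so tray_mid is at about (0.606, 0.076), and all five tubes are in their lanes. The camera now heads about 180–185° and has to reach about 259°, so it needs roughly +1.35 rad with the stick to the left. I'll move over to the joystick.

```bash
python3 -m pendant '[{"travel":[0,-54,6],"twist":[0,0,0],"jaw":115},{"travel":[0,-54,6],"twist":[0,0,0],"jaw":115},{"travel":[0,-54,6],"twist":[0,0,0],"jaw":115},{"travel":[0,-54,6],"twist":[0,0,0],"jaw":115},{"travel":[0,-54,6],"twist":[0,0,0],"jaw":115},{"travel":[0,-54,6],"twist":[0,0,0],"jaw":115},{"travel":[0,-54,6],"twist":[0,0,0],"jaw":115},{"travel":[0,-50,6],"twist":[0,0,0],"jaw":115}]'; python3 -m pendant '[{"travel":[0,0,0],"twist":[-9.8,0,0],"jaw":115},{"travel":[0,0,0],"twist":[-9.8,0,0],"jaw":115},{"travel":[0,0,0],"twist":[-9.8,0,0],"jaw":115},{"travel":[0,0,0],"twist":[-9.8,0,0],"jaw":115},{"travel":[0,0,0],"twist":[-9.8,0,0],"jaw":115},{"travel":[0,0,0],"twist":[-9.8,0,0],"jaw":115},{"travel":[0,0,0],"twist":[-9.8,0,0],"jaw":115},{"travel":[0,0,0],"twist":[-9.8,0,0],"jaw":115}]';python3 - <<'E'
from h import *
togo([.454,-.347,.268],[.2845,.9587,0])
c=cap('wrist','wrist7.png')
E
```

```text
time: 8.98
tool_pos: [0.4538, -0.3511, 0.4068]
eef_rot: [0.062, 1.561, -0.048]
wrist_force: [0.4, 0.3, 0.5]
width: 0.047
time: 9.98
tool_pos: [0.4494, -0.3528, 0.3958]
eef_rot: [-1.017, 1.302, 1.05]
wrist_force: [-1.4, -0.1, -0.1]
width: 0.0471
t 9.975 pos [ 0.4494 -0.3528  0.3958] togo mm [127.8  -4.5   4.2] twist [ 3.1  1.1 -0.6] F [-1.4 -0.1 -0.1] w 47.1 j [-0.67  0.28  1.75  0.01  1.12 -2.01]
```

View pics/wrist7.png

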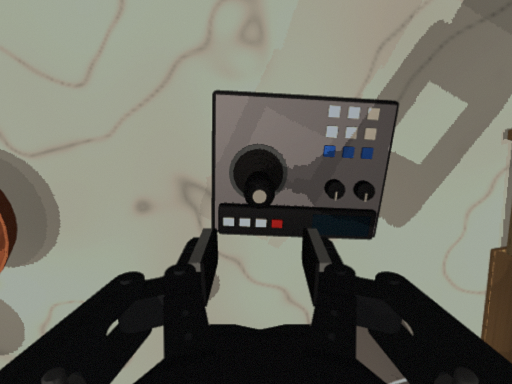

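The wrist view shows the console corners at (213,93), (397,103), (375,238) and (216,234), with the knob's cap at (260,196).

```bash
python3 - <<'E'
from h import *
c=load('wrist')
p=plane(c,[[213,92],[398,102]],.045);print(p.round(4));d=p[1]-p[0];print('y dir',np.degrees(np.arctan2(d[1],d[0])),np.linalg.norm(d))
print('knob top',plane(c,[[260,196]],.132), 'bellows',plane(c,[[259,172]],.06))
q=plane(c,[[219,232],[375,238]],.057);print(q);d=q[1]-q[0];print(np.degrees(np.arctan2(d[1],d[0])))
E
```

```text
[[ 0.3542 -0.3747  0.045 ]
 [ 0.4113 -0.1781  0.045 ]]
y dir 73.80859021349343 0.20470699708225212
knob top [[ 0.45316166 -0.34775015  0.132     ]] bellows [[ 0.44901391 -0.34640508  0.06      ]]
[[ 0.51034992 -0.41049834  0.057     ]
 [ 0.56447158 -0.22726631  0.057     ]]
73.544321463385
```

```bash
python3 -m pendant '[{"travel":[40,-4.5,4.5],"twist":[3,1,-0.6],"jaw":120},{"travel":[30,0,0],"twist":[0,0,0],"jaw":120},{"travel":[0,0,0],"twist":[0,0,0],"jaw":120}]';python3 - <<'E'
from h import *
togo([.4535,-.347,.268],[.2823,.9593,0])
E
```

```text
time: 10.4
tool_pos: [0.4536, -0.3476, 0.3224]
eef_rot: [-0.991, 1.332, 0.999]
wrist_force: [0.1, 0.3, 1.0]
width: 0.0453
t 10.4 pos [ 0.4536 -0.3476  0.3224] togo mm [54.4  0.1  0.4] twist [-0.1  0.1 -0.2] F [0.1 0.3 1. ] w 45.3 j [-0.66  0.36  1.82  0.    0.96 -1.94]
```

```bash
python3 -m pendant '[{"travel":[25,0,0],"twist":[0,0,0],"jaw":120},{"travel":[20,0,0],"twist":[0,0,0],"jaw":120},{"travel":[5,0,0],"twist":[0,0,0],"jaw":120}]';python3 - <<'E'
from h import *
togo([.4535,-.347,.268],[.2823,.9593,0])
c=cap('wrist','wrist8.png');c=cap('side','side8.png')
im=cv2.imread('pics/side8.png')
cv2.imwrite('pics/side8z.png',cv2.resize(im[80:230,260:410],None,fx=4,fy=4,interpolation=cv2.INTER_CUBIC))
E
```

```text
time: 10.78
tool_pos: [0.4542, -0.3481, 0.2739]
eef_rot: [-0.989, 1.333, 0.993]
wrist_force: [0.2, -0.6, 0.9]
width: 0.045
t 10.775 pos [ 0.4542 -0.3481  0.2739] togo mm [5.9 0.9 0.8] twist [-0.4  0.1 -0.1] F [ 0.2 -0.6  0.9] w 45.0 j [-0.66  0.43  1.85  0.    0.86 -1.94]
```

View pics/wrist8.png

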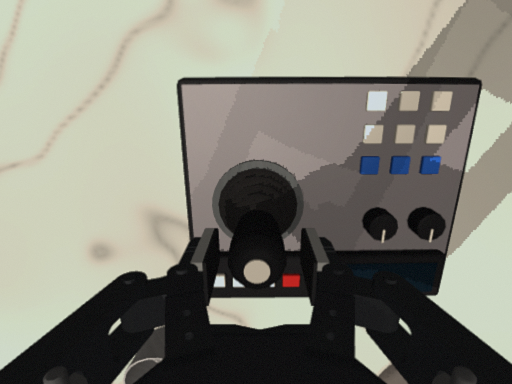

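View pics/side8z.png

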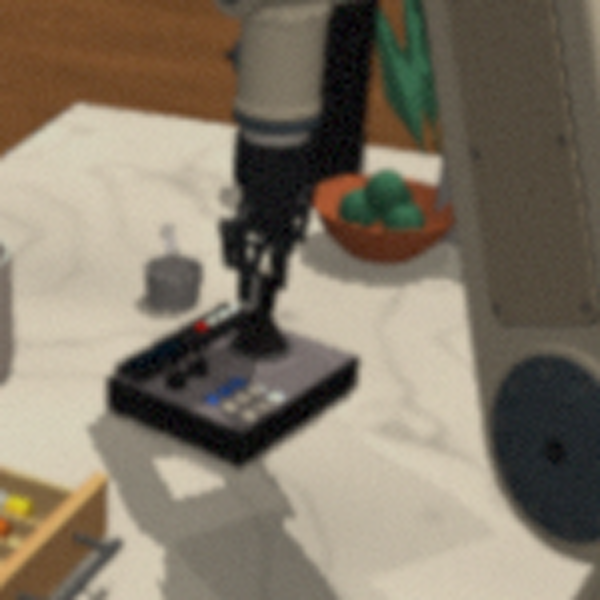

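The knob at (257,255) stands between the pads. I'll push to the left (tool +z) and hold.

```bash
python3 -m pendant '[{"travel":[5,0,8],"twist":[0,0,0],"jaw":120},{"travel":[2,0,10],"twist":[0,0,0],"jaw":120},{"travel":[0,0,10],"twist":[0,0,0],"jaw":120},{"travel":[0,0,6],"twist":[0,0,0],"jaw":120},{"travel":[0,0,0],"twist":[0,0,0],"jaw":120},{"travel":[0,0,0],"twist":[0,0,0],"jaw":120},{"travel":[0,0,0],"twist":[0,0,0],"jaw":120},{"travel":[0,0,0],"twist":[0,0,0],"jaw":120}]';python3 - <<'E'
from h import *
togo([.4535,-.347,.268],[.2823,.9593,0])
c=cap('wrist','wrist9.png');c=cap('side','side9.png');cap('scene','scene9.png')
im=cv2.imread('pics/side9.png')
cv2.imwrite('pics/side9z.png',cv2.resize(im[190:310,110:210],None,fx=5,fy=5,interpolation=cv2.INTER_CUBIC))
from campose import campose; campose()
E
```

```text
time: 11.88
tool_pos: [0.4655, -0.3149, 0.2701]
eef_rot: [-1.0, 1.335, 0.988]
wrist_force: [-1.9, -4.6, -1.2]
width: 0.045
t 11.875 pos [ 0.4655 -0.3149  0.2701] togo mm [  2.3   2.3 -34.2] twist [-0.2 -0.4  0.2] F [-1.9 -4.6 -1.2] w 45.0 j [-0.6   0.42  1.88 -0.01  0.83 -1.87]
side top n 416 tilt 0.33 normal-heading deg -164.6 rect [ 15.8   4.1  58.4 118.1  88.5] centroid [0.6679 0.4181 0.2043]
scene top n 107 tilt 0.347 normal-heading deg -148.7 rect [ 6.1 -6.9 55.7 86.8 77. ] centroid [0.6779 0.407  0.2052]
```

View pics/wrist9.png

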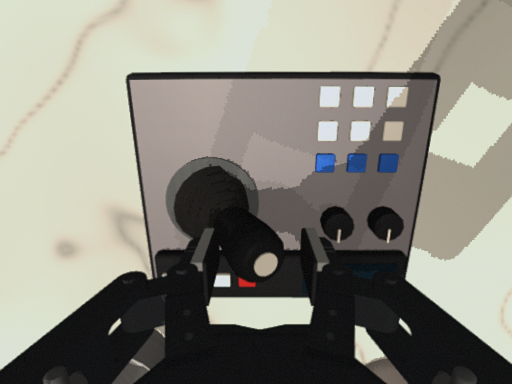

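View pics/side9z.png

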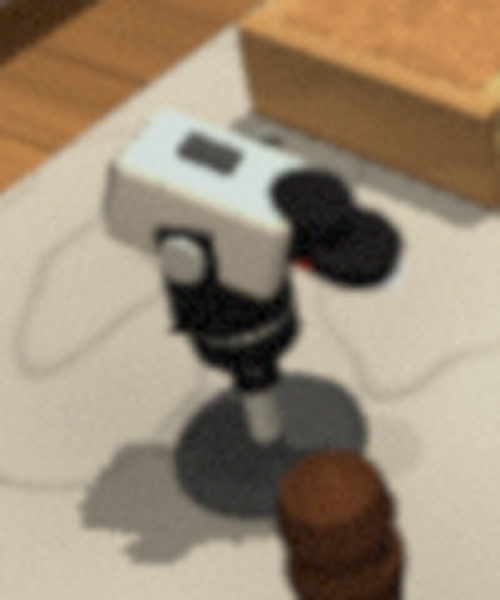

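The camera turned left about 14° and the view shows the stick leaning right in the image, at (255,250). I'll hold longer.

```bash
python3 -m pendant '[{"travel":[0,0,0],"twist":[0,0,0],"jaw":120},{"travel":[0,0,0],"twist":[0,0,0],"jaw":120},{"travel":[0,0,0],"twist":[0,0,0],"jaw":120},{"travel":[0,0,0],"twist":[0,0,0],"jaw":120},{"travel":[0,0,0],"twist":[0,0,0],"jaw":120},{"travel":[0,0,0],"twist":[0,0,0],"jaw":120},{"travel":[0,0,0],"twist":[0,0,0],"jaw":120},{"travel":[0,0,0],"twist":[0,0,0],"jaw":120},{"travel":[0,0,0],"twist":[0,0,0],"jaw":120},{"travel":[0,0,0],"twist":[0,0,0],"jaw":120},{"travel":[0,0,0],"twist":[0,0,0],"jaw":120},{"travel":[0,0,0],"twist":[0,0,0],"jaw":120}]';python3 - <<'E'
from h import *
togo([.4535,-.347,.268],[.2823,.9593,0])
c=cap('side','side10.png');cap('scene','scene10.png')
from campose import campose; campose()
E
```

```text
time: 13.52
tool_pos: [0.4655, -0.3149, 0.2701]
eef_rot: [-1.0, 1.335, 0.988]
wrist_force: [-2.2, -4.7, -0.4]
width: 0.0451
t 13.525 pos [ 0.4655 -0.3149  0.2701] togo mm [  2.3   2.3 -34.2] twist [-0.2 -0.4  0.2] F [-2.2 -4.7 -0.4] w 45.1 j [-0.6   0.42  1.88 -0.01  0.83 -1.87]
side top n 310 tilt 0.347 normal-heading deg -128.8 rect [ 6.3  5.7 94.1 53.5  4.3] centroid [0.6644 0.4204 0.2056]
scene top n 114 tilt 0.347 normal-heading deg -109.0 rect [ 3.8 -3.4 53.6 87.8 80.3] centroid [0.676  0.411  0.2038]
```

```bash
python3 -m pendant '[{"travel":[0,0,0],"twist":[0,0,0],"jaw":120},{"travel":[0,0,0],"twist":[0,0,0],"jaw":120},{"travel":[0,0,-15],"twist":[0,0,0],"jaw":120},{"travel":[0,0,-15],"twist":[0,0,0],"jaw":120},{"travel":[0,0,-4],"twist":[0,0,0],"jaw":120}]';python3 - <<'E'
from h import *
togo([.4535,-.347,.268],[.2823,.9593,0])
c=cap('side','side11.png');cap('scene','scene11.png');cap('wrist','wrist11.png')
from campose import campose; campose()
im=cv2.imread('pics/side11.png')
cv2.imwrite('pics/side11z.png',cv2.resize(im[190:310,110:210],None,fx=5,fy=5,interpolation=cv2.INTER_CUBIC))
im=cv2.imread('pics/scene11.png')
cv2.imwrite('pics/scene11z.png',cv2.resize(im[105:205,270:370],None,fx=6,fy=6,interpolation=cv2.INTER_CUBIC))
E
```

```text
time: 14.25
tool_pos: [0.4556, -0.349, 0.2706]
eef_rot: [-0.999, 1.334, 0.988]
wrist_force: [0.2, -0.1, -0.0]
width: 0.0455
t 14.25 pos [ 0.4556 -0.349   0.2706] togo mm [2.6 2.6 1.3] twist [-0.2 -0.3  0.2] F [ 0.2 -0.1 -0. ] w 45.5 j [-0.66  0.43  1.85 -0.    0.85 -1.93]
side top n 302 tilt 0.315 normal-heading deg -119.6 rect [ 5.5  8.3 93.3 56.5 12.3] centroid [0.6631 0.4238 0.206 ]
scene top n 111 tilt 0.352 normal-heading deg -95.2 rect [ 1.6 -1.  52.4 88.1 75.3] centroid [0.6753 0.4162 0.2037]
```

View pics/side11z.png

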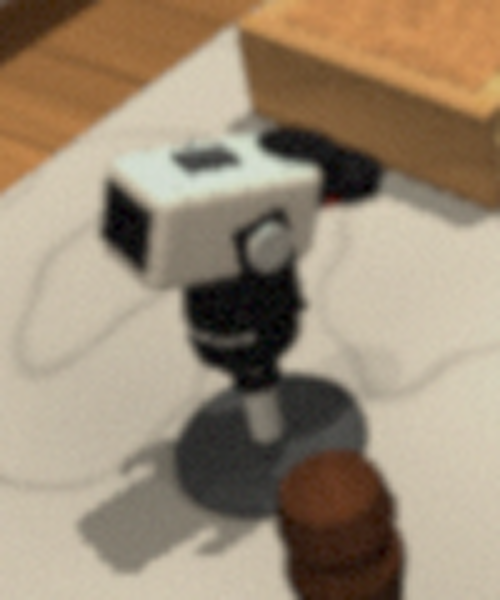

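View pics/scene11z.png

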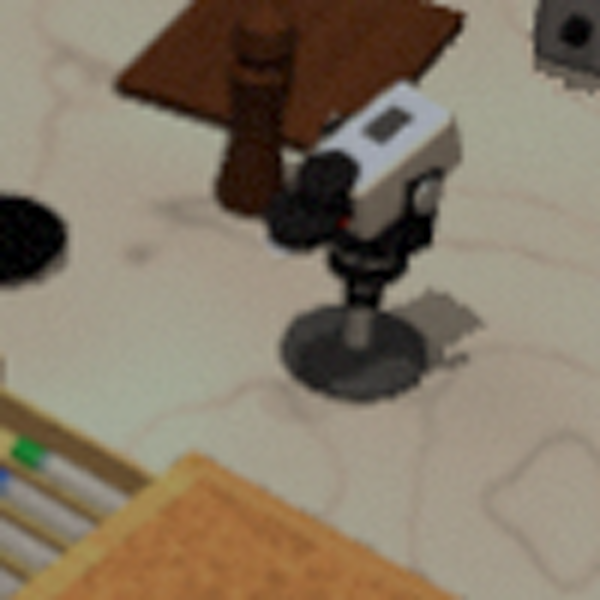

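View pics/wrist11.png

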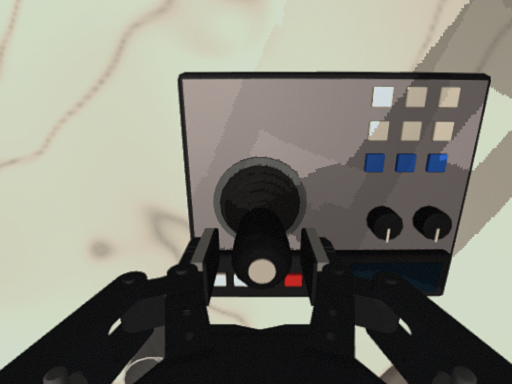

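```bash
cat > edge.py <<'E'
from h import *
def tri(a,b):
    ca,cb=load('scene'),load('side'); oa,da,_=ray(ca,[a]);ob,db,_=ray(cb,[b]);da=da[0]/np.linalg.norm(da[0]);db=db[0]/np.linalg.norm(db[0])
    s=np.linalg.lstsq(np.c_[da,-db],ob-oa,rcond=None)[0]
    p,q=oa+da*s[0],ob+db*s[1]; return (p+q)/2,np.linalg.norm(p-q)
def onpl(n,uv,h,p0,tilt=.33):
    nn=np.array([np.sin(tilt)*np.cos(h),np.sin(tilt)*np.sin(h),np.cos(tilt)])
    o,d,_=ray(load(n),uv); s=((p0-o)@nn)/(d@nn); return o+d*s[:,None]
E
python3 - <<'E'
from edge import *
S=lambda x,y:(x/6+270,y/6+105)
D=lambda x,y:(x/5+110,y/5+190)
bl,e1=tri(S(457,124),D(112,158));br,e2=tri(S(408,82),D(155,190));print(bl,br,e1,e2,np.linalg.norm(bl-br))
v=bl-br;print('heading from back edge',np.degrees(np.arctan2(v[1],v[0]))-90+180)
h=np.radians(251);p0=(bl+br)/2
e=onpl('side',[D(160,192),D(315,175)],h,p0);v=e[1]-e[0];print('side long edge',np.degrees(np.arctan2(v[1],v[0]))%360,np.linalg.norm(v))
e=onpl('scene',[S(455,127),S(362,192)],h,p0);v=e[1]-e[0];print('scene left edge',np.degrees(np.arctan2(v[1],v[0]))%360,np.linalg.norm(v))
e=onpl('scene',[S(405,83),S(320,146)],h,p0);v=e[1]-e[0];print('scene right edge',np.degrees(np.arctan2(v[1],v[0]))%360,np.linalg.norm(v))
e=onpl('side',[D(115,156),D(255,133)],h,p0);v=e[1]-e[0];print('side left edge',np.degrees(np.arctan2(v[1],v[0]))%360,np.linalg.norm(v))
# foot centre from both views: top face of foot at z~.013 by black mask ellipse in scene
t=np.array([.455,.0882])+.1515*np.array([.9968,-.080]);
for A in [(.672,.4155),(.672,.4125)]:
    d=t-np.array(A);print('target',t,np.degrees(np.arctan2(d[1],d[0]))%360)
print('foot scene extremes', plane(load('scene'),[S(281,352),S(430,352),S(357,305),S(357,400)],.012).round(4).tolist())
print('foot side extremes', plane(load('side'),[D(177,450),D(367,435),D(300,373),D(240,520)],.012).round(4).tolist())
E
```

```text
[0.71322352 0.44274894 0.20958361] [0.66558071 0.45946239 0.21671663] 0.004260865805986218 0.002720122379932331 0.05099075454479829
heading from back edge 70.66876061800195
side long edge 244.3008534025288 0.08464900760959332
scene left edge 248.0895355094272 0.08090863794182472
scene right edge 250.50146269291037 0.07793709526645477
side left edge 252.4288478371193 0.0827999911301193
target [0.6060152 0.07608  ] 258.9986604315742
target [0.6060152 0.07608  ] 258.9029814936008
foot scene extremes [[0.6355, 0.3762, 0.012], [0.7237, 0.4429, 0.012], [0.6521, 0.4591, 0.012], [0.7081, 0.3627, 0.012]]
foot side extremes [[0.7069, 0.4518, 0.012], [0.6172, 0.3935, 0.012], [0.6838, 0.3705, 0.012], [0.6404, 0.4759, 0.012]]
```

Averaged over edges and views, the camera now heads about 250.5° against a target of 259°. I'll give it a short, gentler nudge to the left.

```bash
python3 -m pendant '[{"travel":[0,0,14],"twist":[0,0,0],"jaw":120},{"travel":[0,0,10],"twist":[0,0,0],"jaw":120},{"travel":[0,0,4],"twist":[0,0,0],"jaw":120},{"travel":[0,0,0],"twist":[0,0,0],"jaw":120},{"travel":[0,0,0],"twist":[0,0,0],"jaw":120},{"travel":[0,0,-14],"twist":[0,0,0],"jaw":120},{"travel":[0,0,-12],"twist":[0,0,0],"jaw":120},{"travel":[0,0,-2],"twist":[0,0,0],"jaw":120}]';python3 - <<'E'
from h import *
togo([.4535,-.347,.268],[.2823,.9593,0])
c=cap('side','side12.png');cap('scene','scene12.png')
from campose import campose; campose()
im=cv2.imread('pics/side12.png')
cv2.imwrite('pics/side12z.png',cv2.resize(im[190:310,110:210],None,fx=5,fy=5,interpolation=cv2.INTER_CUBIC))
im=cv2.imread('pics/scene12.png')
cv2.imwrite('pics/scene12z.png',cv2.resize(im[105:205,270:370],None,fx=6,fy=6,interpolation=cv2.INTER_CUBIC))
E
```

```text
time: 15.4
tool_pos: [0.456, -0.3475, 0.2706]
eef_rot: [-1.0, 1.333, 0.99]
wrist_force: [-0.1, 0.5, -0.1]
width: 0.0452
t 15.4 pos [ 0.456  -0.3475  0.2706] togo mm [ 2.6  2.6 -0.2] twist [-0.1 -0.3  0.2] F [-0.1  0.5 -0.1] w 45.2 j [-0.65  0.43  1.86 -0.    0.85 -1.93]
side top n 263 tilt 0.296 normal-heading deg -106.7 rect [ 9.   7.8 90.7 57.1  8.7] centroid [0.6643 0.4252 0.2068]
scene top n 121 tilt 0.359 normal-heading deg -100.6 rect [ 2.2 -0.6 57.2 84.3 88.3] centroid [0.6752 0.4156 0.2042]
```

View pics/side12z.png

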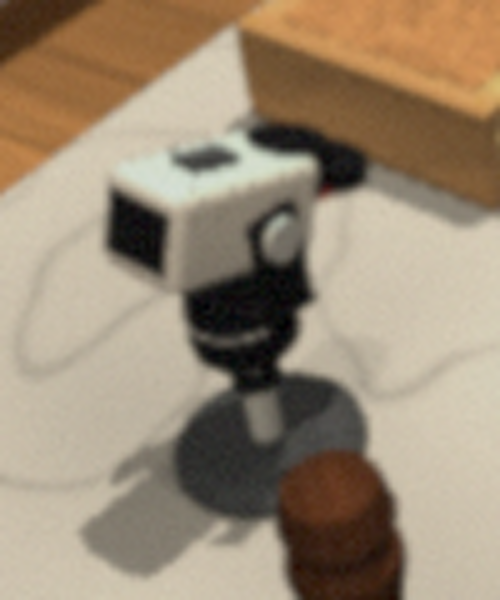

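View pics/scene12z.png

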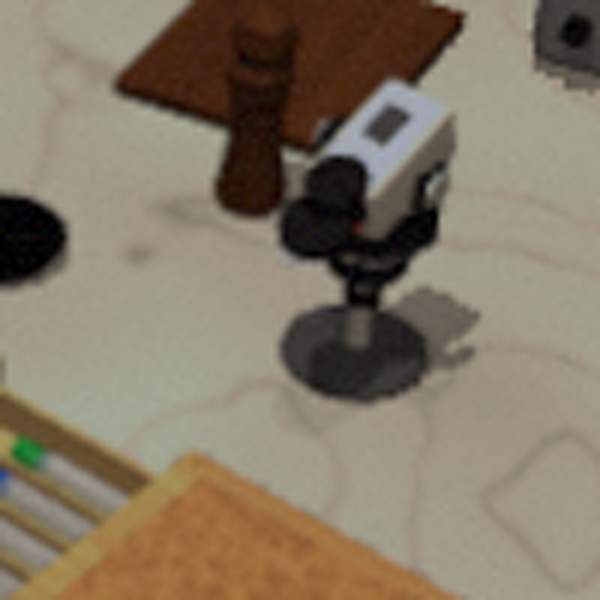

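The nudge turned the camera about 8.5°, so it now heads roughly 259–260°. I'll leave the stick, which is upright with no contact force, and check from above with the wrist camera.

```bash
python3 -m pendant '[{"travel":[-20,2,0],"twist":[0,0,0],"jaw":120},{"travel":[-40,0,0],"twist":[0,0,0],"jaw":120},{"travel":[-55,0,0],"twist":[0,0,0],"jaw":120},{"travel":[-55,0,0],"twist":[0,0,0],"jaw":120},{"travel":[-50,0,0],"twist":[0,0,0],"jaw":120}]'; python3 -m pendant '[{"travel":[0,-10,60],"twist":[0,0,0],"jaw":120},{"travel":[0,-10,60],"twist":[0,0,0],"jaw":120},{"travel":[0,-10,60],"twist":[0,0,0],"jaw":120},{"travel":[0,-10,60],"twist":[0,0,0],"jaw":120},{"travel":[0,-10,60],"twist":[0,0,0],"jaw":120},{"travel":[0,-10,60],"twist":[0,0,0],"jaw":120},{"travel":[0,-10,60],"twist":[0,0,0],"jaw":120},{"travel":[0,-10,60],"twist":[0,0,0],"jaw":120},{"travel":[0,-10,60],"twist":[0,0,0],"jaw":120},{"travel":[0,0,0],"twist":[0,0,0],"jaw":120}]';python3 - <<'E'
from h import *
togo([.4535,-.347,.268],[.2823,.9593,0])
cap('wrist','wrist13.png')
E
```

```text
time: 16.12
tool_pos: [0.4528, -0.3438, 0.4917]
eef_rot: [-0.991, 1.335, 0.999]
wrist_force: [1.1, -0.7, 0.1]
width: 0.0452
time: 17.38
tool_pos: [0.6982, 0.1632, 0.4959]
eef_rot: [-0.994, 1.332, 0.99]
wrist_force: [-0.5, -0.1, -0.2]
width: 0.0457
t 17.375 pos [0.6982 0.1632 0.4959] togo mm [ 228.    88.9 -558.7] twist [-0.2 -0.   0.1] F [-0.5 -0.1 -0.2] w 45.7 j [ 0.23  0.44  1.31 -0.    1.39 -1.05]
```

View pics/wrist13.png

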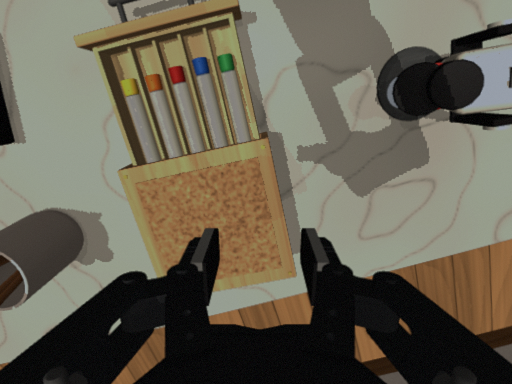

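The overhead view shows the tray with tubes at (125–230,65–160) and the camera at the right edge, lens at (400,85). I'll shift a little to get all of it in view.

```bash
python3 -m pendant '[{"travel":[0,25,50],"twist":[0,0,0],"jaw":120},{"travel":[-10,20,40],"twist":[0,0,0],"jaw":120},{"travel":[0,0,0],"twist":[0,0,0],"jaw":120},{"travel":[0,0,0],"twist":[0,0,0],"jaw":120}]';python3 - <<'E'
from h import *
togo([.4535,-.347,.268],[.2823,.9593,0])
cap('wrist','wrist14.png')
im=cv2.imread('pics/wrist14.png')
cv2.imwrite('pics/wrist14z.png',cv2.resize(im[20:170,260:460],None,fx=4,fy=4,interpolation=cv2.INTER_CUBIC))
E
```

```text
time: 17.92
tool_pos: [0.6793, 0.2582, 0.5053]
eef_rot: [-0.992, 1.338, 0.986]
wrist_force: [-0.5, -0.2, -0.1]
width: 0.0452
t 17.925 pos [0.6793 0.2582 0.5053] togo mm [ 240.4   39.8 -643.5] twist [-0.5 -0.3  0.1] F [-0.5 -0.2 -0.1] w 45.2 j [ 0.36  0.45  1.27 -0.    1.42 -0.91]
```

View pics/wrist14.png

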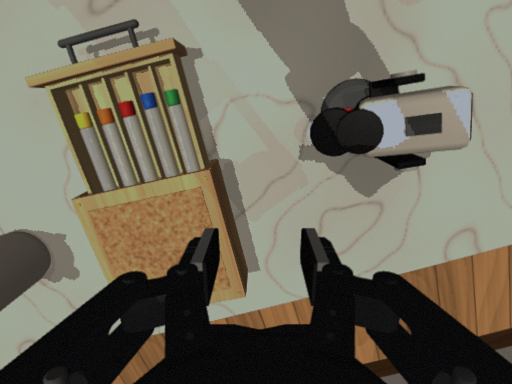

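View pics/wrist14z.png

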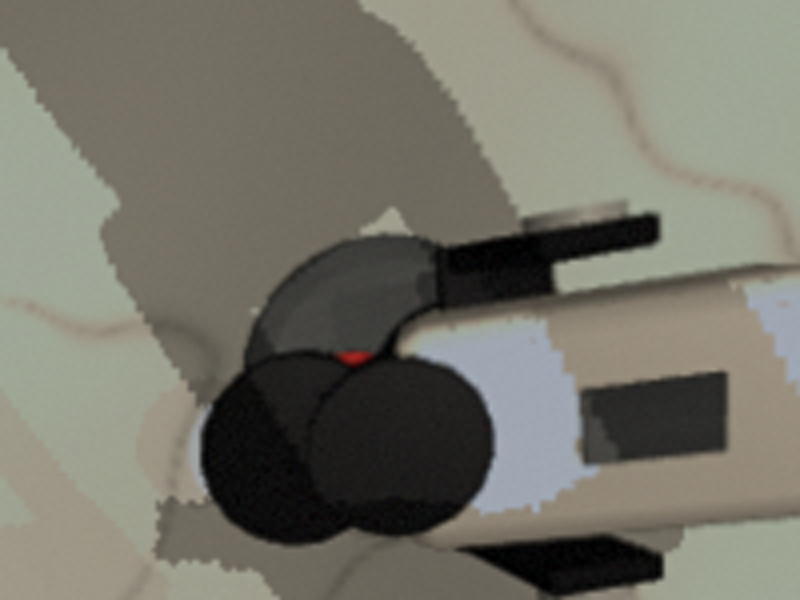

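The view shows the dark screen on the camera's top from (405,118) to (442,133), two black discs at (332,132) and (360,131), and the whole tray. I'll work out the heading from these edges.

```bash
python3 - <<'E'
from edge import *
c=load('wrist')
Z=lambda x,y:((x+.5)/4-.5+260,(y+.5)/4-.5+20)
P=cloud(c)
# top plane fit
im=np.array(c['pixels']).astype(int)
near=(np.hypot(P[...,0]-.672,P[...,1]-.4155)<.12)&(P[...,2]>.17)&(im.min(2)>90)
T=P[near]
for _ in range(3):
    m=T.mean(0);v=np.linalg.svd(T-m,full_matrices=False)[2];nn=v[2]*np.sign(v[2][2]); T=T[abs((T-m)@nn)<.003]
print('top',len(T),m,'tilt',np.arccos(nn[2]),'normal heading',np.degrees(np.arctan2(nn[1],nn[0]))%360)
def hd(a,b,tag):
    for tilt,h in [(.33,np.radians(259))]:
        e=onpl('wrist',[a,b],h,m,tilt);v=e[1]-e[0];print(tag,np.degrees(np.arctan2(v[1],v[0]))%360,np.linalg.norm(v))
    return e
hd(Z(727,373),Z(583,392),'screen up'); hd(Z(727,450),Z(587,465),'screen low'); hd(Z(795,516),Z(480,546),'edge low');hd(Z(795,265),Z(450,318),'edge up')
e=hd(Z(583,392),Z(587,465),'screen front (heading+90)');e=hd(Z(727,373),Z(727,450),'screen back')
s=onpl('wrist',[Z(583,392),Z(587,465),Z(727,373),Z(727,450)],np.radians(259),m); sm=s.mean(0);print('screen mid',sm)
# discs
d1,d2=Z(402,445),Z(292,450)
for d in (d1,d2): print('disc depth pt',depth(c,[d]).round(4))
h=[116,125]
# lens pos through height .147
print('lens @ .147',plane(c,[d2],.147).round(4))
# handle, tray corners
print('handle',plane(c,[[62,44],[136,24]],.047).round(4).tolist())
p=plane(c,[[62,44],[136,24]],.047);print(p.mean(0))
print('tray front board ends z .072', plane(c,[[28,80],[180,40]],.072).round(4).tolist())
E
```

```text
top 3947 [0.6692188  0.42007337 0.20558056] tilt 0.32708693896918883 normal heading 258.81133352844256
screen up 263.3596089260866 0.03009380664277813
screen low 262.99239875337156 0.029734218957539704
edge low 263.4358691118371 0.0688230040216147
edge up 263.13726426712503 0.07185894422443542
screen front (heading+90) 353.84740117795184 0.01751251608754342
screen back 352.7336612595357 0.017690334394716015
screen mid [0.67280286 0.42051445 0.20596311]
disc depth pt [[0.6646 0.3669 0.1892]]
disc depth pt [[0.6621 0.3451 0.1654]]
lens @ .147 [[0.6653 0.349  0.147 ]]
handle [[0.4517, 0.035, 0.047], [0.461, 0.1458, 0.047]]
[0.45635868 0.09039515 0.047     ]
tray front board ends z .072 [[0.4864, -0.0181, 0.072], [0.5045, 0.2012, 0.072]]
```

```bash
python3 - <<'E'
from edge import *
c=load('wrist');m=np.array([.6692,.4201,.2056])
Z=lambda x,y:((x+.5)/4-.5+260,(y+.5)/4-.5+20)
for h,t in [(263,.33),(263,.36),(255,.33)]:
  for a,b in [(Z(727,373),Z(583,392)),(Z(727,450),Z(587,465)),(Z(795,516),Z(480,546)),(Z(795,265),Z(450,318))]:
    e=onpl('wrist',[a,b],np.radians(h),m,t);v=e[1]-e[0];print(h,t,np.degrees(np.arctan2(v[1],v[0]))%360)
togo([.4560,-.3475,.40],[.2823,.9593,0])
E
```

```text
263 0.33 263.3666440776143
263 0.33 263.00083133797193
263 0.33 263.4495637178496
263 0.33 263.1400809430889
263 0.36 263.6087647653427
263 0.36 263.34452035441586
263 0.36 263.9061003551276
263 0.36 263.2471033032267
255 0.33 263.34079320994437
255 0.33 262.9672897069757
255 0.33 263.40015170995133
255 0.33 263.12921078683166
t 17.975 pos [0.6793 0.2581 0.5055] togo mm [ 108.3   37.  -643.9] twist [-0.6 -0.3  0.1] F [-0.9 -0.6 -0. ] w 45.2 j [ 0.36  0.45  1.27 -0.    1.42 -0.91]
```

The overhead view is consistent: the heading is 263.2°, about 4° past the target of 259°. I'll go back and nudge a little to the right.

```bash
python3 -m pendant '[{"travel":[0,3,-58],"twist":[0,0,0],"jaw":120},{"travel":[0,3,-60],"twist":[0,0,0],"jaw":120},{"travel":[0,3,-60],"twist":[0,0,0],"jaw":120},{"travel":[0,3,-60],"twist":[0,0,0],"jaw":120},{"travel":[0,3,-60],"twist":[0,0,0],"jaw":120},{"travel":[0,3,-60],"twist":[0,0,0],"jaw":120},{"travel":[0,3,-60],"twist":[0,0,0],"jaw":120},{"travel":[0,3,-60],"twist":[0,0,0],"jaw":120},{"travel":[0,3,-60],"twist":[0,0,0],"jaw":120},{"travel":[0,3,-60],"twist":[0,0,0],"jaw":120},{"travel":[0,0,0],"twist":[0,0,0],"jaw":120}]';python3 - <<'E'
from h import *
togo([.4550,-.3475,.33],[.2823,.9593,0])
E
```

```text
time: 19.35
tool_pos: [0.4601, -0.3282, 0.508]
eef_rot: [-0.982, 1.347, 0.969]
wrist_force: [0.4, 1.0, -1.2]
width: 0.0455
t 19.35 pos [ 0.4601 -0.3282  0.508 ] togo mm [178.2  -0.6 -18.3] twist [-1.6 -0.5  0.2] F [ 0.4  1.  -1.2] w 45.5 j [-0.62  0.17  1.64 -0.01  1.32 -1.87]
```

```bash
python3 -m pendant '[{"travel":[20,0,-18],"twist":[-1.6,-0.5,0],"jaw":120},{"travel":[60,0,0],"twist":[0,0,0],"jaw":120},{"travel":[60,0,0],"twist":[0,0,0],"jaw":120},{"travel":[35,0,0],"twist":[0,0,0],"jaw":120},{"travel":[0,0,0],"twist":[0,0,0],"jaw":120}]';python3 - <<'E'
from h import *
togo([.4550,-.3475,.27],[.2823,.9593,0])
E
```

```text
time: 19.98
tool_pos: [0.4515, -0.3479, 0.3304]
eef_rot: [-0.994, 1.33, 0.986]
wrist_force: [-0.2, -1.1, 0.9]
width: 0.0454
t 19.975 pos [ 0.4515 -0.3479  0.3304] togo mm [60.4 -2.9  1.5] twist [-0.4 -0.   0.4] F [-0.2 -1.1  0.9] w 45.4 j [-0.66  0.35  1.82  0.    0.96 -1.94]
```

```bash
python3 -m pendant '[{"travel":[25,-2,2],"twist":[0,0,0],"jaw":120},{"travel":[25,0,0],"twist":[0,0,0],"jaw":120},{"travel":[8,0,0],"twist":[0,0,0],"jaw":120},{"travel":[0,0,0],"twist":[0,0,0],"jaw":120}]';python3 - <<'E'
from h import *
togo([.4550,-.3475,.27],[.2823,.9593,0])
cap('wrist','wrist15.png')
E
```

```text
time: 20.48
tool_pos: [0.4561, -0.3482, 0.2782]
eef_rot: [-1.0, 1.328, 0.978]
wrist_force: [0.3, 0.6, 0.4]
width: 0.0451
t 20.475 pos [ 0.4561 -0.3482  0.2782] togo mm [8.2 1.4 0.4] twist [-0.5 -0.2  0.8] F [0.3 0.6 0.4] w 45.1 j [-0.66  0.42  1.85  0.    0.85 -1.93]
```

View pics/wrist15.png

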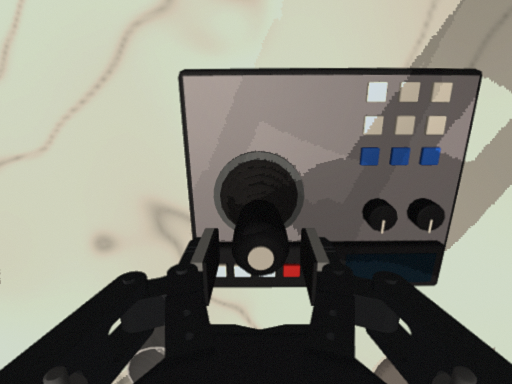

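The knob is centred between the pads, with its cap at (260,259) and the pads at 218 and 303. Short push to the right.

```bash
python3 -m pendant '[{"travel":[8,0,0],"twist":[0,0,0.6],"jaw":120},{"travel":[0,0,-14],"twist":[0,0,0],"jaw":120},{"travel":[0,0,-9],"twist":[0,0,0],"jaw":120},{"travel":[0,0,-2],"twist":[0,0,0],"jaw":120},{"travel":[0,0,0],"twist":[0,0,0],"jaw":120},{"travel":[0,0,0],"twist":[0,0,0],"jaw":120}]'; python3 -m pendant '[{"travel":[0,0,13],"twist":[0,0,0],"jaw":120},{"travel":[0,0,10],"twist":[0,0,0],"jaw":120},{"travel":[0,0,2],"twist":[0,0,0],"jaw":120}]';python3 - <<'E'
from h import *
togo([.4550,-.3475,.27],[.2823,.9593,0])
c=cap('side','side16.png');cap('scene','scene16.png')
from campose import campose; campose()
E
```

```text
time: 21.28
tool_pos: [0.4491, -0.3743, 0.2727]
eef_rot: [-0.994, 1.333, 0.983]
wrist_force: [-0.5, 2.4, 2.1]
width: 0.0454
time: 21.65
tool_pos: [0.4569, -0.3486, 0.2725]
eef_rot: [-0.996, 1.334, 0.983]
wrist_force: [0.3, -0.2, 0.1]
width: 0.0451
t 21.65 pos [ 0.4569 -0.3486  0.2725] togo mm [2.5 2.1 0.5] twist [-0.5 -0.2  0.4] F [ 0.3 -0.2  0.1] w 45.1 j [-0.65  0.43  1.85 -0.    0.85 -1.93]
side top n 276 tilt 0.329 normal-heading deg -109.4 rect [ 5.9  7.7 89.7 55.8  9.2] centroid [0.6626 0.4229 0.206 ]
scene top n 123 tilt 0.316 normal-heading deg -96.6 rect [ 5.9 -1.8 54.6 90.9 87.9] centroid [0.6751 0.4172 0.2042]
```

```bash
python3 -m pendant '[{"travel":[-20,2,0],"twist":[0,0,0],"jaw":120},{"travel":[-40,0,0],"twist":[0,0,0],"jaw":120},{"travel":[-60,0,0],"twist":[0,0,0],"jaw":120},{"travel":[-60,0,0],"twist":[0,0,0],"jaw":120},{"travel":[-50,0,0],"twist":[0,0,0],"jaw":120}]'; python3 -m pendant '[{"travel":[0,-4,60],"twist":[0,0,0],"jaw":120},{"travel":[0,-4,60],"twist":[0,0,0],"jaw":120},{"travel":[0,-4,60],"twist":[0,0,0],"jaw":120},{"travel":[0,-4,60],"twist":[0,0,0],"jaw":120},{"travel":[0,-4,60],"twist":[0,0,0],"jaw":120},{"travel":[0,-4,60],"twist":[0,0,0],"jaw":120},{"travel":[0,-4,60],"twist":[0,0,0],"jaw":120},{"travel":[0,-4,60],"twist":[0,0,0],"jaw":120},{"travel":[0,-4,60],"twist":[0,0,0],"jaw":120},{"travel":[0,-4,60],"twist":[0,0,0],"jaw":120},{"travel":[0,0,30],"twist":[0,0,0],"jaw":120},{"travel":[0,0,0],"twist":[0,0,0],"jaw":120}]';python3 - <<'E'
from h import *
togo([.4550,-.3475,.33],[.2823,.9593,0])
cap('wrist','wrist17.png')
im=cv2.imread('pics/wrist17.png')
cv2.imwrite('pics/wrist17z.png',cv2.resize(im[20:170,290:490],None,fx=4,fy=4,interpolation=cv2.INTER_CUBIC))
E
```

```text
time: 22.38
tool_pos: [0.453, -0.3472, 0.5049]
eef_rot: [-0.99, 1.337, 0.989]
wrist_force: [0.5, -1.1, -0.2]
width: 0.0455
time: 23.88
tool_pos: [0.6833, 0.2594, 0.5077]
eef_rot: [-0.999, 1.333, 0.971]
wrist_force: [0.2, -1.1, -0.4]
width: 0.0453
t 23.875 pos [0.6833 0.2594 0.5077] togo mm [ 181.7   41.8 -645.9] twist [-0.8 -0.4  0.9] F [ 0.2 -1.1 -0.4] w 45.3 j [ 0.36  0.45  1.26 -0.02  1.42 -0.9 ]
```

View pics/wrist17.png

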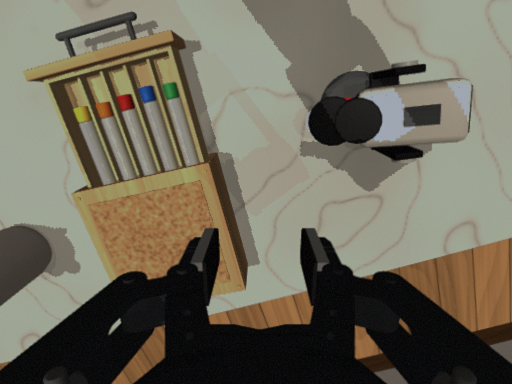

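View pics/wrist17z.png

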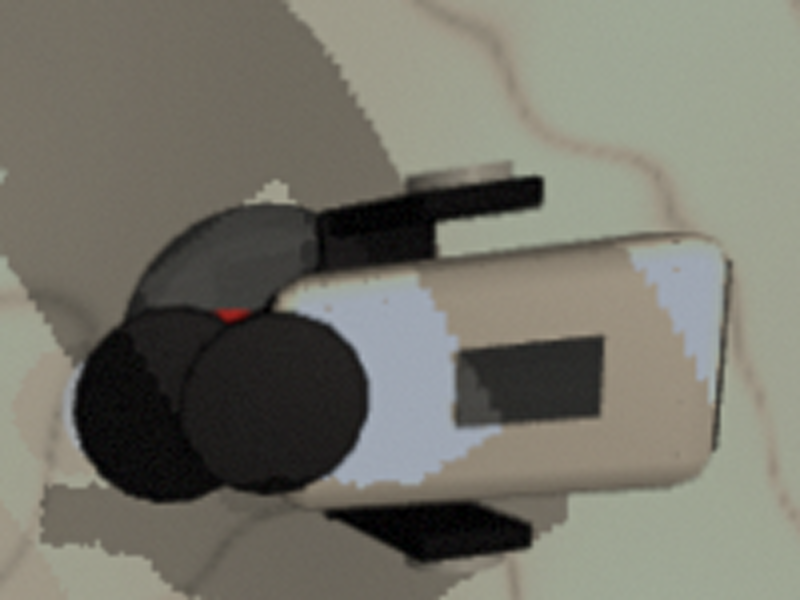

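```bash
cat > hd.py <<'E'
from edge import *
c=load('wrist')
def run(Z,lines,disc):
    P=cloud(c);im=np.array(c['pixels']).astype(int)
    near=(np.hypot(P[...,0]-.672,P[...,1]-.4155)<.12)&(P[...,2]>.17)&(im.min(2)>90)
    T=P[near]
    for _ in range(4):
        m=T.mean(0);v=np.linalg.svd(T-m,full_matrices=False)[2];nn=v[2]*np.sign(v[2][2]); T=T[abs((T-m)@nn)<.003]
    print('top',len(T),m,'normal heading',np.degrees(np.arctan2(nn[1],nn[0]))%360)
    H=[]
    for a,b in lines:
        e=onpl('wrist',[Z(*a),Z(*b)],np.radians(261),m);v=e[0]-e[1];H.append(np.degrees(np.arctan2(v[1],v[0]))%360)
    # screen by mask
    roi=np.zeros(im.shape[:2],np.uint8); x0,y0=Z(min(l[0][0] for l in lines[:2])-15,lines[0][1][1]-15);x1,y1=Z(lines[0][1][0]+15,lines[1][0][1]+15)
    roi[int(y0):int(y1),int(x0):int(x1)]=1
    mk=(im.max(2)<85)&(roi>0)
    n,lab,st,ce=cv2.connectedComponentsWithStats(mk.astype(np.uint8)); k=1+np.argmax(st[1:,4]); vv,uu=np.nonzero(lab==k)
    q=onpl('wrist',np.c_[uu,vv],np.radians(261),m); h=np.radians(261)
    ex=np.array([np.cos(h)*np.cos(.33),np.sin(h)*np.cos(.33),-np.sin(.33)]);ey=np.array([-np.sin(h),np.cos(h),0])
    r=cv2.minAreaRect(np.c_[(q-m)@ex,(q-m)@ey].astype(np.float32)*1000); sm=m+ex*r[0][0]/1e3+ey*r[0][1]/1e3
    print('lines',np.round(H,2),'screen rect',r,'screen mid',sm.round(4),'n',len(uu))
    h=np.mean(H);print('mean heading',h)
    print('lens',plane(c,[Z(*disc)],.147).round(4))
    return h,sm
E
python3 - <<'E'
from hd import *
Z=lambda x,y:((x+.5)/4-.5+290,(y+.5)/4-.5+20)
h,sm=run(Z,[((457,353),(603,337)),((457,427),(601,416)),((330,508),(690,487)),((320,281),(690,233))],(165,403))
p=plane(c,[[59,38],[135,16]],.047);hm=p.mean(0);print('handle',hm,np.linalg.norm(p[1]-p[0]))
d=p[1]-p[0];x=np.array([d[1],-d[0],0])/np.linalg.norm(d);print('org yaw',np.degrees(np.arctan2(x[1],x[0])))
t=hm+.1515*x; print('tray mid',t)
u=np.array([np.cos(np.radians(h)),np.sin(np.radians(h))]);w=(t[:2]-sm[:2]);print('target heading',np.degrees(np.arctan2(w[1],w[0]))%360,'lateral miss mm',1000*(u[0]*w[1]-u[1]*w[0]))
print('tray box corners',plane(c,[[52,84],[176,52],[208,162],[85,190]],.06).round(4).tolist())
E
```

```text
top 4290 [0.67006505 0.41984898 0.20550972] normal heading 258.11921243854914
lines [261.32 260.38 260.42 261.1 ] screen rect ((-0.7035665512084961, 2.199779987335205), (18.189882278442383, 30.28912353515625), 89.45307922363281) screen mid [0.6723 0.4202 0.2057] n 706
mean heading 260.805861935082
lens [[0.6611 0.3493 0.147 ]]
handle [0.45665975 0.09033681 0.047     ] 0.11457782038341613
org yaw -4.415608168336532
tray mid [0.60771007 0.07867273 0.047     ]
target heading 259.2827179472988 lateral miss mm -9.23819094260428
tray box corners [[0.5069, 0.0018, 0.06], [0.5231, 0.1871, 0.06], [0.6797, 0.1757, 0.06], [0.6643, -0.0276, 0.06]]
```

The heading is now about 260.7° against 259.2°, so the remaining miss is about 1.5° or 9 mm. There is time for one more small nudge to the right.

```bash
python3 -m pendant '[{"travel":[0,3,-58],"twist":[0,0,0],"jaw":120},{"travel":[0,3,-60],"twist":[0,0,0],"jaw":120},{"travel":[0,3,-60],"twist":[0,0,0],"jaw":120},{"travel":[0,3,-60],"twist":[0,0,0],"jaw":120},{"travel":[0,3,-60],"twist":[0,0,0],"jaw":120},{"travel":[0,3,-60],"twist":[0,0,0],"jaw":120},{"travel":[0,3,-60],"twist":[0,0,0],"jaw":120},{"travel":[0,3,-60],"twist":[0,0,0],"jaw":120},{"travel":[0,3,-60],"twist":[0,0,0],"jaw":120},{"travel":[0,3,-60],"twist":[0,0,0],"jaw":120},{"travel":[10,3,-20],"twist":[-1.5,0,0],"jaw":120},{"travel":[20,0,0],"twist":[0,0,0],"jaw":120}]';python3 - <<'E'
from h import *
togo([.4560,-.3485,.33],[.2823,.9593,0])
E
```

```text
time: 25.42
tool_pos: [0.4489, -0.3458, 0.4868]
eef_rot: [-1.019, 1.331, 0.97]
wrist_force: [0.2, -0.7, -0.7]
width: 0.0454
t 25.425 pos [ 0.4489 -0.3458  0.4868] togo mm [156.9  -3.8   2.1] twist [-0.1 -1.   1.4] F [ 0.2 -0.7 -0.7] w 45.4 j [-0.66  0.18  1.67 -0.01  1.25 -1.94]
```

```bash
python3 -m pendant '[{"travel":[50,-3,2],"twist":[0,-1,1.4],"jaw":120},{"travel":[60,0,0],"twist":[0,0,0],"jaw":120},{"travel":[45,0,0],"twist":[0,0,0],"jaw":120},{"travel":[0,0,0],"twist":[0,0,0],"jaw":120}]';python3 - <<'E'
from h import *
togo([.4565,-.3485,.272],[.2823,.9593,0])
E
```

```text
time: 25.92
tool_pos: [0.447, -0.3492, 0.3295]
eef_rot: [-0.99, 1.336, 0.988]
wrist_force: [-0.8, 0.3, 1.0]
width: 0.0452
t 25.925 pos [ 0.447  -0.3492  0.3295] togo mm [57.5 -8.8  3.5] twist [-0.5 -0.1  0. ] F [-0.8  0.3  1. ] w 45.2 j [-0.67  0.35  1.83 -0.    0.97 -1.94]
```

```bash
python3 -m pendant '[{"travel":[10,-8,3.5],"twist":[0,0,0],"jaw":120},{"travel":[25,0,0],"twist":[0,0,0],"jaw":120},{"travel":[20,0,0],"twist":[0,0,0],"jaw":120},{"travel":[3,0,0],"twist":[0,0,0],"jaw":120}]';python3 - <<'E'
from h import *
togo([.4565,-.3485,.272],[.2823,.9593,0])
cap('wrist','wrist18.png')
E
```

```text
time: 26.42
tool_pos: [0.4589, -0.3512, 0.278]
eef_rot: [-0.999, 1.333, 0.976]
wrist_force: [0.4, 0.4, 0.4]
width: 0.0451
t 26.425 pos [ 0.4589 -0.3512  0.278 ] togo mm [6.  3.1 2. ] twist [-0.6 -0.4  0.7] F [0.4 0.4 0.4] w 45.1 j [-0.66  0.43  1.84 -0.    0.86 -1.93]
```

View pics/wrist18.png

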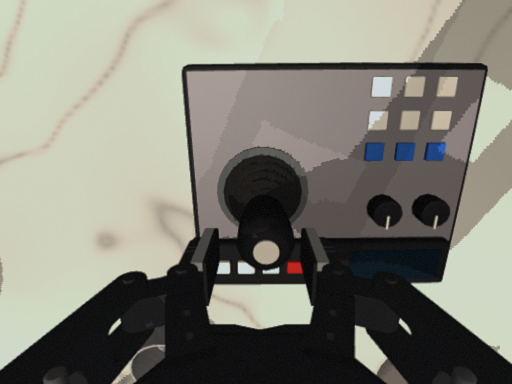

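The knob cap at (265,252) is again between the pads and the stick is upright. Short push with one hold row.

```bash
python3 -m pendant '[{"travel":[6,0,0],"twist":[0,0,0.6],"jaw":120},{"travel":[0,0,-12],"twist":[0,0,0],"jaw":120},{"travel":[0,0,-9],"twist":[0,0,0],"jaw":120},{"travel":[0,0,-2],"twist":[0,0,0],"jaw":120},{"travel":[0,0,0],"twist":[0,0,0],"jaw":120}]'; python3 -m pendant '[{"travel":[0,0,13],"twist":[0,0,0],"jaw":120},{"travel":[0,0,11],"twist":[0,0,0],"jaw":120},{"travel":[0,0,2],"twist":[0,0,0],"jaw":120}]'; python3 -m pendant '[{"travel":[-20,2,0],"twist":[0,0,0],"jaw":120},{"travel":[-40,0,0],"twist":[0,0,0],"jaw":120},{"travel":[-60,0,0],"twist":[0,0,0],"jaw":120},{"travel":[-60,0,0],"twist":[0,0,0],"jaw":120},{"travel":[-50,0,0],"twist":[0,0,0],"jaw":120}]'; python3 -m pendant '[{"travel":[0,-4,60],"twist":[0,0,0],"jaw":120},{"travel":[0,-4,60],"twist":[0,0,0],"jaw":120},{"travel":[0,-4,60],"twist":[0,0,0],"jaw":120},{"travel":[0,-4,60],"twist":[0,0,0],"jaw":120},{"travel":[0,-4,60],"twist":[0,0,0],"jaw":120},{"travel":[0,-4,60],"twist":[0,0,0],"jaw":120},{"travel":[0,-4,60],"twist":[0,0,0],"jaw":120},{"travel":[0,-4,60],"twist":[0,0,0],"jaw":120},{"travel":[0,-4,60],"twist":[0,0,0],"jaw":120},{"travel":[0,-4,60],"twist":[0,0,0],"jaw":120},{"travel":[0,0,30],"twist":[0,0,0],"jaw":120},{"travel":[0,0,0],"twist":[0,0,0],"jaw":120}]';python3 - <<'E'
from h import *
cap('wrist','wrist19.png');cap('scene','scene19.png');cap('side','side19.png')
im=cv2.imread('pics/wrist19.png')
cv2.imwrite('pics/wrist19z.png',cv2.resize(im[20:170,290:490],None,fx=4,fy=4,interpolation=cv2.INTER_CUBIC))
E
```

```text
time: 27.1
tool_pos: [0.4528, -0.3755, 0.2753]
eef_rot: [-0.995, 1.338, 0.98]
wrist_force: [1.0, 3.5, 0.6]
width: 0.0455
time: 27.48
tool_pos: [0.461, -0.3489, 0.2752]
eef_rot: [-0.996, 1.338, 0.98]
wrist_force: [0.0, -0.2, -0.2]
width: 0.0453
time: 28.1
tool_pos: [0.4584, -0.3439, 0.5079]
eef_rot: [-0.993, 1.34, 0.988]
wrist_force: [0.4, -0.6, -0.2]
width: 0.0452
time: 29.6
tool_pos: [0.6852, 0.2691, 0.5087]
eef_rot: [-1.008, 1.332, 0.974]
wrist_force: [-1.2, -0.5, 1.1]
width: 0.045
```

View pics/wrist19.png

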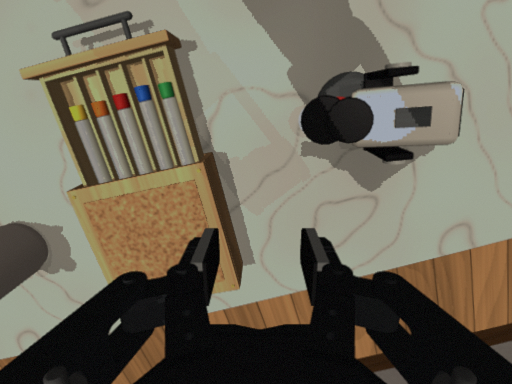

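View pics/wrist19z.png

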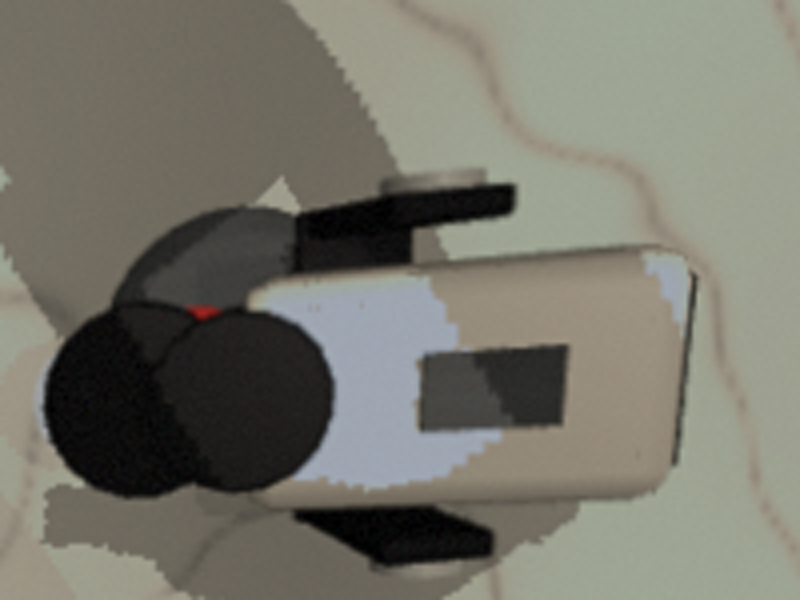

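View pics/scene19.png

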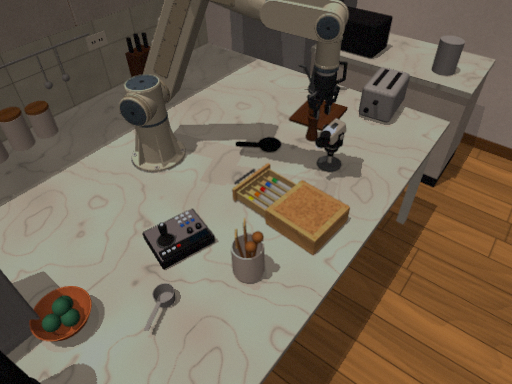

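The overhead view shows the screen at (395–432,106–128). The scene view shows the tray out at (265,185), the stick upright at (165,230) and the other things in place.

```bash
python3 - <<'E'
from hd import *
Z=lambda x,y:((x+.5)/4-.5+290,(y+.5)/4-.5+20)
h,sm=run(Z,[((420,354),(569,344)),((422,432),(563,426)),((290,509),(640,497)),((310,279),(650,244))],(138,400))
p=plane(c,[[53,37],[130,15]],.047);hm=p.mean(0);print('handle',hm)
d=p[1]-p[0];x=np.array([d[1],-d[0],0])/np.linalg.norm(d);print('org yaw',np.degrees(np.arctan2(x[1],x[0])))
t=hm+.1515*x; print('tray mid',t)
u=np.array([np.cos(np.radians(h)),np.sin(np.radians(h))]);w=(t[:2]-sm[:2]);print('target heading',np.degrees(np.arctan2(w[1],w[0]))%360,'lateral miss mm',1000*(u[0]*w[1]-u[1]*w[0]))
E
```

```text
top 3638 [0.6691661  0.42030113 0.20563234] normal heading 253.71327375855725
lines [258.98 258.67 259.34 259.84] screen rect ((-0.3680381774902344, 3.278822422027588), (18.13651466369629, 30.513477325439453), 87.60408020019531) screen mid [0.6725 0.4201 0.2058] n 688
mean heading 259.2068018624552
lens [[0.6596 0.3501 0.147 ]]
handle [0.4559915  0.08859909 0.047     ]
org yaw -4.3218727606578975
tray mid [0.6070607  0.07718214 0.047     ]
target heading 259.20368853865693 lateral miss mm -0.018970928435155243
```

```bash
python3 - <<'E'
from h import *
a=cv2.imread('pics/side0.png').astype(int);b=cv2.imread('pics/side19.png').astype(int)
a2=cv2.imread('pics/scene0.png').astype(int);b2=cv2.imread('pics/scene19.png').astype(int)
for nm,A,B,(u0,v0,u1,v1) in [('cup',a2,b2,(145,280,182,335)),('spoon',a2,b2,(233,134,284,156)),('stick',a2,b2,(155,222,178,248)),('mill side',a,b,(163,278,200,348))]:
    print(nm,np.abs(A[v0:v1,u0:u1]-B[v0:v1,u0:u1]).mean().round(1))
s=robot.state();print(s['time'],s['tool_pos'],s['wrist_force'])
print(robot.finish_job())
E
```

```text
cup 1.6
spoon 26.8
stick 4.6
mill side 10.9
29.75 [0.68489086 0.26602092 0.50943466] [ 0.75863664 -0.04309857 -0.16539723]
the job is handed in; nothing more can be done
None
```

```bash
python3 - <<'E'
import cv2,numpy as np
for f,box in [('scene',(225,100,345,165)),('side',(150,265,340,355))]:
    u0,v0,u1,v1=box
    for i in ('0','19'):
        im=cv2.imread(f'pics/{f}{i}.png')[v0:v1,u0:u1]
        m=(im.max(2)<25).astype(np.uint8); n,l,s,c=cv2.connectedComponentsWithStats(m); k=1+np.argmax(s[1:,4]); print(f,i,s[k],c[k].round(1))
E
```

```text
scene 0 [ 11  38  45  14 314] [38.4 44.1]
scene 19 [ 11  38  45  14 319] [38.2 44.1]
side 0 [  95   19   79   31 1234] [124.   33.2]
side 19 [  95   19   79   31 1267] [124.  33.]
```

The tray is pulled all the way out, the camera is aimed at its middle, and the job is handed in, about 30 s into the 48 s allowed. I get no verdict back.

- **Tray:** I gripped the bar and pulled until it hit its stop, where the force rose to about 26 N along the pull and travel ended. The last overhead view shows all five tubes in their lanes.
- **Camera:** I pushed the joystick left, then gave three short nudges to correct the aim: one left, two right. The overhead view's edges put the lens heading at 259.2°, the same as the target, and the outline of the camera's top screen gave about 258.6°.
- **Aim checks that disagreed:** Headings from the scene and side cameras scattered by several degrees. In the last overhead view, the tilt of the camera's top face gave about 254°. I judged both too noisy and relied on the edges.
- **Stick:** It stands upright in the last scene view and nothing is touching it. I did not measure its angle.
- **Other things:**
  - The spoon rest changed brightness (probably shadow), but its outline is where it was.
  - The cup looks unchanged.
  - The mill's image changed moderately, and I only compared brightness there.
- **Robot:** At hand-in the arm hovered clear with no contact force.

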